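# Line up the plates of a press stack and pin them

### The job

The pin for the power-device press stack is kept under the clear lid of the pin pot. First lift the lid off by its knob and stand it upright on the green mat; then bring the three loose plates on the stand into line, leaving them stacked in the same order, so that their holes lie over the hole in the stand; finally take the orange-headed pin from the pot and put it down through all three plates into the stand until its head rests on the copper plate. Leave the capacitor, the circuit board and the screwdriver where they are.

Things in the scene. Friction and masses are not known exactly. Their poses are not given: they have to be found in the camera images.
- stand_hole (a point): Mouth of an upright blind hole, 15 mm wide, 30 mm deep, in a fixed black column 36 x 36 mm on a round steel foot (110 mm wide, 12 mm high). The point: hole centre at the column's top, 50 mm above the bench; z up, x and y along the column's sides. Three loose plates lie on top, overhanging, each off by up to 11 mm and 0.1 rad; fingers can pass beside them
- plate_alu_mid (a point): Bottom plate of the stack, bright aluminium, about 50 g, lying on the column: 44 mm square, 7 mm thick, 15 mm round hole through its middle. The point is the plate's (and hole's) centre, half-way through the thickness; x and y along its sides, z up. Loose, slides when pushed at its edge
- plate_white_mid (a point): Middle plate of the stack, white plastic insulator, about 30 g, lying on the aluminium plate: 44 mm square, 7 mm thick, 15 mm round hole through its middle. The point is the plate's (and hole's) centre, half-way through the thickness; x and y along its sides, z up. Loose, slides when pushed at its edge
- plate_copper_mid (a point): Top plate of the stack, copper, about 110 g, lying on the white plate: 44 mm square, 7 mm thick, 15 mm round hole through its middle. The point is the plate's (and hole's) centre, half-way through the thickness; x and y along its sides, z up. Loose, slides when pushed at its edge. Its top is 71 mm above the bench
- pot_hole (a point): Mouth of the upright hole (15 mm wide, 48 mm deep) that keeps the pin, in a fixed grey pot: flange 108 mm across and 20 mm high, body 86 mm across, and in it a blue block whose top, 50 mm above the bench, is the pot's highest part. The point is the hole's centre at the block's top; z is up
- pin_head (a point): Locating pin, about 60 g: orange cylindrical head 22 mm wide, 30 mm high; below it a steel shank 11 mm wide, 46 mm long, its last 6 mm tapering to 5 mm. Starts upright in the pot's hole under the lid, head resting on the blue block. The point is the head's centre, 15 mm above its underside; z is up along the pin
- pin_tip (a point): Foot end of the pin's shank, on its axis, 61 mm below the centre of the head
- lid_knob (a point): Clear bell-shaped lid, 100 mm wide, 70 mm high, open below, about 150 g, standing loose on the pot's flange over the pin; black cylindrical knob on top, 25 mm wide, 28 mm high. Raise it at least 65 mm to clear the pin. The point is the knob's centre, 14 mm above the lid's top face, 84 mm above its lower rim; z is up
- mat_mid (a point): Centre of the upper face of a fixed green mat, 130 x 130 mm, 3 mm thick, on the bench: the place for the lid. z is up
- capacitor_mid (a point): Blue upright capacitor can, 38 mm across, 48 mm high (54 with its terminals), loose; the point is the middle of the can. Bystander, leave it alone
- board_mid (a point): Small green circuit board, 70 x 90 mm, on 10 mm feet, with blue and black parts up to 32 mm high, loose; the point is on its middle, 16 mm above the bench. Bystander, leave it alone
- screwdriver_grip (a point): Screwdriver with a yellow handle lying on the bench roughly along y, near the robot; the point is the middle of its handle. Bystander, leave it alone
Things that resemble listed ones, but are neither listed nor needed, are in the scene too. What is shaped like the part that bears plate_white_mid but turquoise or yellow is not meant.

How it is judged:
On the way, in this order (a step that is already met when the one before it is completed fails the run):
1. the lid stands upright on the mat (horizontal distance between lid_knob and mat_mid below 0.035 m and z of lid_knob in the frame of mat_mid between 0.078 and 0.086 m and angle between lid_knob's own z axis and vertical below 0.08 rad), for 0.2 s.
2. the three stacked plates are in line over the stand's hole (each within 5 mm) (horizontal distance between each of plate_alu_mid, plate_white_mid, plate_copper_mid and stand_hole below 0.005 m and z of plate_alu_mid in the frame of stand_hole between 0.001 and 0.006 m and z of plate_white_mid in the frame of stand_hole between 0.008 and 0.013 m and z of plate_copper_mid in the frame of stand_hole between 0.015 and 0.02 m), for 0.2 s.
3. the pin is down through all three plates in the stand's hole (all of step 2 and horizontal distance between pin_tip and stand_hole below 0.004 m and z of pin_tip in the frame of stand_hole below -0.022 m and angle between pin_head's own z axis and vertical below 0.09 rad), for 0.2 s.
At the end, for the whole second after the job is handed in: Lid upright on the mat, within 35 mm of its centre; plates stacked flat on the stand in first order, each hole within 5 mm of the stand's; pin upright (0.09 rad) through all, its foot within 4 mm of the hole's axis and 22 mm or more below the column's top; bystanders moved under 30 mm (all of step 1 and all of step 3); the robot touches nothing.
It fails at once if the blue capacitor is moved by more than 30 mm (distance of capacitor_mid from where it was at the start of the episode above 0.03 m).
It fails at once if the circuit board is moved by more than 30 mm (distance of board_mid from where it was at the start of the episode above 0.03 m).
It fails at once if the screwdriver is moved by more than 30 mm (distance of screwdriver_grip from where it was at the start of the episode above 0.03 m).
It also fails if it takes over 67 s, if anything falls off the work surface, if the arm or the gripper's body presses on something with over 40 N, if the wrist force passes 120 N, or if a joint passes its speed limit or range.

### The arm

A 7-joint arm with a two-finger parallel gripper is mounted at the origin on the work surface. World frame = base frame: x ahead of the robot, y to its left, z up, the work surface at z = 0. Lengths are in m, angles in rad, forces in N, time in s.
With the tool pointing down it reaches from about 0.425 to 0.925 m from the base axis. Payload 6.8 kg.
Tool frame: the origin (TCP) lies midway between the tips of the shut fingers; the grasp point (between the pads) lies 19 mm behind it (bot.grasp_offset is the distance from the TCP to the grasp point, in m); z points along the fingers, x is the direction in which the jaws open and shut, and the axes are right-handed (so a half turn about z gives the same grasp; the last joint's range is limited). The gripper opens to 85 mm and grips with 20 to 120 N. Pads are 22 mm wide; open, the fingers measure 114 mm over their backs; the gripper's body (76 mm by 85 mm) begins 54 mm behind the grasp point. The pads swing forward as they close: fully open they stand 13 mm farther back than shut.
Start: joints at [1.003, 0.477, 0.022, 1.555, -0.011, 1.109, -0.083], TCP at [0.3, -0.605, 0.231] pointing down, gripper open.
Joint ranges: [-2.96, 2.96], [-0.34, 2.1], [-1.41, 1.46], [0.24, 2.44], [-1.37, 4.51], [0.17, 1.92], [-2.96, 2.96]. Speed limits (rad/s): [2.39, 2.39, 3.14, 3.14, 3.14, 3.14, 3.14].

### API

Orientations are given as a unit quaternion [w, x, y, z].
In Python, from station import bot, imaging gives the robot as it stands. The module is installed in compiled form; this text tells all that it offers.
- The arm moves only by the tool apply_moves, never from a script. Its argument "increments" is a list of rows, each a list of 7 numbers: the shift along the tool's x, y, z in mm, then the turn, a rotation vector about the tool's x, y, z in degrees, then the closure, from -1 (fully open) to 1 (shut). In form: [[dx, dy, dz, rx, ry, rz, grip], ...]. A call has exactly 8 rows; each row shifts and turns the pose as measured when the row begins, along the tool's axes as they then stand; what a row does not reach is not made up. A row lasts 1/8 s, in which the tool goes at most 62.5 mm and 10.7 degrees, less where a joint would pass 70% of its speed; a pose out of reach is approached as far as the arm can. A call with a gripper value outside its range is refused whole. The fingers move at their own pace and stop on an object; "grip_force" is the grip in N (left out, the last holds). Time passes only in rows, so rows that do not move let the fingers close, or fill a call up. It gives the time, the measured TCP pose, the force and the opening at its end, in the units of the state.
- bot.get_obs(): the state, without advancing time (a new reading comes with each control period).
- imaging.read_camera(name): name is "scene" or "top" or "wrist"; returns the picture (384x512x3 uint8, red, green, blue); there is no depth.
- imaging.get_calibration(name): a dict with "K" (3x3 intrinsics, pixels), "extrinsics" (4x4, takes a point from camera to world coordinates). Camera axes: x right, y down, z forward; pixel columns grow to the right and rows downward; lengths in m; the calibration is good to about 2 mm. A picture is of the moment at which its call begins: read the wrist's pose just before it. get_calibration takes no time and is no camera call; for the wrist camera it gives the pose at the moment of the call.
- bot.hand_in(): hands the job in, once; it reports no verdict.
The state is a dict: "t": time; "q": joint angles; "joint_vel": joint speeds; "joint_torque": joint torques, N m; "eef_pos": TCP position; "tool_rot": TCP orientation; "contact_force": force on the tool from outside, world axes, zero at the start; "torque": the same for the moment, N m; "gripper_width": opening from 0.0 (shut) to 1.0 (fully open).
Only numpy, scipy, OpenCV 4.12 (cv2) and the standard library are available. Lean on these libraries where they do the work, as an engineer would, in place of code of your own. Each camera call takes 0.05 s, during which the arm holds its last target.

## Working session

There is one attempt and no reset: what is moved stays moved. The work goes in short steps, Python scripts to look and compute and a tool call to move; the robot and the scene stay as the last step left them, time stands still between calls to the robot, and variables do not carry over. Pictures are saved under pics/ and viewed, and the job is handed in when it is done.

Besides the shell and the picture viewer there is one more tool, called after "Emit:" in YAML: its name, and indented under it one key for each argument. apply_moves: Moves the arm, as the interface text tells. Its arguments: {"type":"object","properties":{"increments":{"type":"array","items":{"type":"array","items":{"type":"number"}}},"grip_force":{"type":"number"}},"required":["increments"]}

```bash
mkdir -p pics; ls; python3 - <<'E'
from station import bot, imaging
import cv2
o=bot.get_obs(); print(o['t'],o['eef_pos'],o['tool_rot'],o['gripper_width'])
for n in ['scene','top','wrist']:
    c=imaging.get_calibration(n); print(n,c['K'].tolist() if hasattr(c['K'],'tolist') else c['K']); print(c['extrinsics'])
    im=imaging.read_camera(n); cv2.imwrite(f'pics/{n}0.png',im[:,:,::-1])
E
```

```text
pics
0.0 [ 0.29923445 -0.60437602  0.23032264] [-4.31421003e-04  8.49632136e-01 -5.27374985e-01 -8.19947624e-04] 1.0028290435440108
scene [[359.0542297772041, 0.0, 260.3479457963763], [0.0, 359.0542297772041, 190.92438647316968], [0.0, 0.0, 1.0]]
[[ 0.81071866  0.38122133 -0.44430345  0.85544425]
 [ 0.58510903 -0.55298438  0.59317426 -0.40488218]
 [-0.01956219 -0.7408634  -0.67137079  0.54098111]
 [ 0.          0.          0.          1.        ]]
top [[468.10339661070486, 0.0, 245.6165719952714], [0.0, 468.10339661070486, 199.3133561015497], [0.0, 0.0, 1.0]]
[[-5.22148437e-02 -9.77737877e-01  2.03229558e-01  3.69242683e-01]
 [-9.98635821e-01  5.11891414e-02 -1.03038691e-02  1.14807647e-03]
 [-3.28663481e-04 -2.03490332e-01 -9.79076900e-01  1.07347742e+00]
 [ 0.00000000e+00  0.00000000e+00  0.00000000e+00  1.00000000e+00]]
wrist [[275.8733200422833, 0.0, 253.7864146062423], [0.0, 275.8733200422833, 192.88139969115286], [0.0, 0.0, 1.0]]
[[ 0.44331678 -0.84980456 -0.28513585  0.37363538]
 [-0.89636383 -0.42080532 -0.13948036 -0.56620833]
 [-0.00145563  0.31741944 -0.94828412  0.37365748]
 [ 0.          0.          0.          1.        ]]
```

View pics/scene0.png

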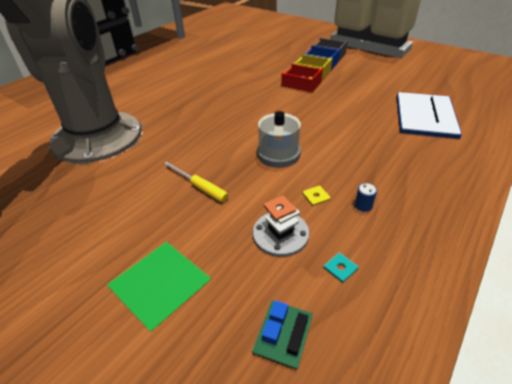

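View pics/top0.png

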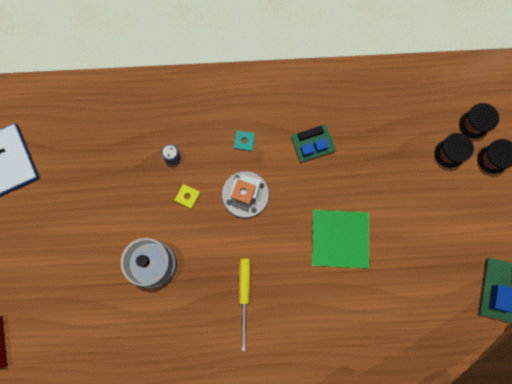

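View pics/wrist0.png

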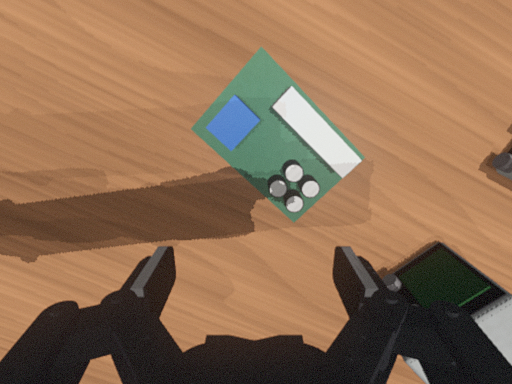

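The scene shows one pot with a clear lid, black knob at scene (280,117) and top (143,261). There is one stand, with the copper plate at scene (281,208) and top (243,191). The mat is at top (341,239). The yellow (187,196) and turquoise (245,141) squares lie flat on the bench, so they are decoys. I'll enlarge these and measure.

```bash
cat > h.py <<'E'
import numpy as np, cv2
from station import bot, imaging
def ray(c,px,z):
    K=np.array(c['K']);T=np.array(c['extrinsics'])
    d=T[:3,:3]@np.linalg.solve(K,[px[0],px[1],1.]);o=T[:3,3]
    return o+d*(z-o[2])/d[2]
def proj(c,p):
    K=np.array(c['K']);T=np.array(c['extrinsics'])
    v=K@(T[:3,:3].T@(np.array(p)-T[:3,3]));return v[:2]/v[2]
def tri(c1,p1,c2,p2):
    A=[];b=[]
    for c,p in((c1,p1),(c2,p2)):
        K=np.array(c['K']);T=np.array(c['extrinsics'])
        d=T[:3,:3]@np.linalg.solve(K,[p[0],p[1],1.]);d/=np.linalg.norm(d)
        M=np.eye(3)-np.outer(d,d);A.append(M);b.append(M@T[:3,3])
    return np.linalg.lstsq(np.vstack(A),np.hstack(b),rcond=None)[0]
def crop(im,x0,y0,w,h,s,fn):
    cv2.imwrite('pics/'+fn,cv2.resize(im[y0:y0+h,x0:x0+w],None,fx=s,fy=s,interpolation=cv2.INTER_CUBIC))
def hsvmask(im,lo,hi):
    return cv2.inRange(cv2.cvtColor(im,cv2.COLOR_BGR2HSV),np.array(lo),np.array(hi))
def comps(m,amin=20):
    n,l,s,c=cv2.connectedComponentsWithStats(m)
    return [(c[i].round(1).tolist(),s[i].tolist()) for i in range(1,n) if s[i,4]>amin]
def totool(dw):
    "world shift (m) -> tool axes mm"
    q=bot.get_obs()['tool_rot'];from scipy.spatial.transform import Rotation as R
    r=R.from_quat([q[1],q[2],q[3],q[0]]);return r.inv().apply(dw)*1000
E
python3 - <<'E'
from h import *
top=cv2.imread('pics/top0.png');sc=cv2.imread('pics/scene0.png')
crop(top,110,220,80,80,6,'top_pot.png')
crop(top,210,160,70,65,8,'top_st.png')
crop(sc,240,185,80,75,8,'sc_st.png')
ct=imaging.get_calibration('top');cs=imaging.get_calibration('scene')
g=comps(hsvmask(top,(50,150,80),(70,255,255)),300);print('mat',g)
print([ray(ct,x[0],.003).round(4) for x in g])
g=comps(hsvmask(sc,(50,150,80),(70,255,255)),1000);print([ (x[0],ray(cs,x[0],.003).round(4)) for x in g])
k=np.zeros_like(top[:,:,0]);k[245:280,125:160]=(top[245:280,125:160].max(2)<60)*255
print('knob',comps(k,10))
E
```

```text
mat [([340.2, 238.9], [313, 211, 55, 57, 2962])]
[array([ 0.4874, -0.2221,  0.003 ])]
[([158.1, 284.6], array([ 0.4949, -0.2281,  0.003 ]))]
knob [([142.5, 260.8], [137, 256, 12, 11, 106])]
```

```bash
python3 -c "
import cv2,numpy as np
a=[cv2.resize(cv2.imread('pics/'+f),(500,480)) for f in('top_pot.png','top_st.png','sc_st.png')]
cv2.imwrite('pics/m1.png',cv2.resize(np.hstack(a[1:]),(800,384)))"
```

```text
(no output)
```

View pics/top_pot.png

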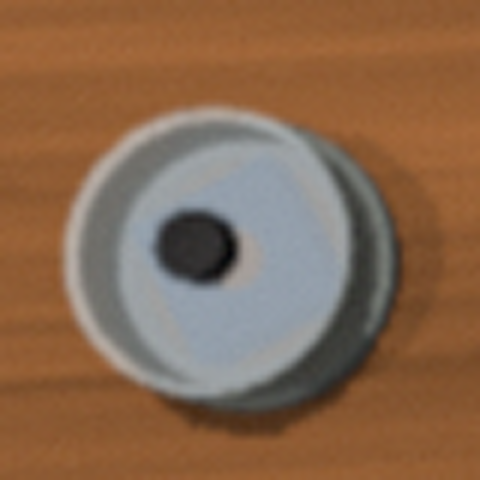

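View pics/sc_st.png

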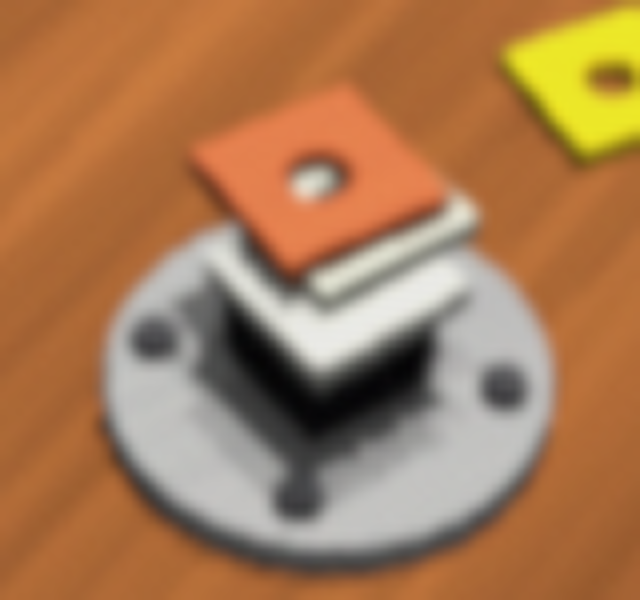

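View pics/top_st.png

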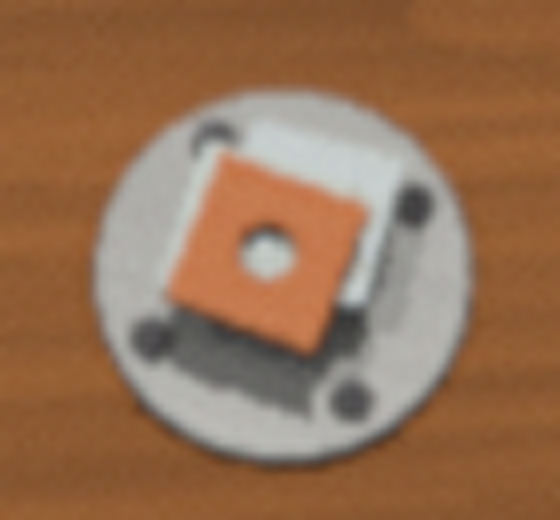

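Crops confirm it: the knob sits on the clear lid over the blue block, and the stand has copper, white and aluminium plates on a black column. Next come the knob and foot centres, then a wrist view on approach.

```bash
python3 - <<'E'
from h import *
top=cv2.imread('pics/top0.png');sc=cv2.imread('pics/scene0.png')
ct=imaging.get_calibration('top');cs=imaging.get_calibration('scene')
def dark(im,x0,y0,x1,y1,t=60):
    k=np.zeros_like(im[:,:,0]);k[y0:y1,x0:x1]=(im[y0:y1,x0:x1].max(2)<t)*255;return k
a=comps(dark(top,125,245,160,280),10);b=comps(dark(sc,265,105,295,130),10);print(a,b)
print('knob ray top z.118',ray(ct,a[0][0],.117),'tri',tri(ct,a[0][0],cs,b[0][0]))
for n,im,c,bx in(('top',top,ct,(215,165,275,225)),('scene',sc,cs,(245,195,315,262))):
    x0,y0,x1,y1=bx
    h=cv2.cvtColor(im,cv2.COLOR_BGR2HSV)[y0:y1,x0:x1]
    m=((h[:,:,1]<60)&(h[:,:,2]>100)).astype('uint8')*255
    cn=cv2.findContours(m,cv2.RETR_EXTERNAL,cv2.CHAIN_APPROX_NONE)[0]
    cn=max(cn,key=cv2.contourArea);hu=cv2.convexHull(cn)
    e=cv2.fitEllipse(cn if n=='top' else hu);p=(e[0][0]+x0,e[0][1]+y0);print(n,e,p,ray(c,p,.012).round(4))
    h=hsvmask(im,(3,120,150),(14,210,255)); k=np.zeros_like(h);k[y0:y1,x0:x1]=h[y0:y1,x0:x1]
    print('cop',[(q,ray(c,q[0],.071).round(4)) for q in comps(k,100)])
E
```

```text
[([142.5, 260.8], [137, 256, 12, 11, 106])] [([279.0, 118.2], [275, 112, 9, 13, 108])]
knob ray top z.118 [0.4513192 0.2069549 0.117    ] tri [0.45322957 0.21054189 0.10334543]
top ((29.964155197143555, 29.179128646850586), (45.36012268066406, 46.2967529296875), 86.82428741455078) (244.96415519714355, 194.1791286468506) [ 0.6018 -0.0091  0.012 ]
cop [(([221.6, 177.2], [215, 173, 18, 10, 105]), array([0.6299, 0.041 , 0.071 ])), (([243.2, 191.4], [232, 180, 23, 24, 311]), array([ 0.5953, -0.005 ,  0.071 ]))]
scene ((36.184410095214844, 36.24692153930664), (46.24113845825195, 56.23615646362305), 82.97858428955078) (281.18441009521484, 231.24692153930664) [ 0.6073 -0.0094  0.012 ]
cop [(([277.5, 224.0], [245, 195, 70, 67, 2446]), array([ 0.6203, -0.043 ,  0.071 ]))]
```

Emit:
apply_moves:
  increments:
    - [-31,-50,0,0,0,0,-1]
    - [-31,-50,0,0,0,0,-1]
    - [-31,-50,0,0,0,0,-1]
    - [-31,-50,0,0,0,0,-1]
    - [-31,-50,0,0,0,0,-1]
    - [-31,-50,0,0,0,0,-1]
    - [-31,-50,0,0,0,0,-1]
    - [-31,-50,0,0,0,0,-1]
  grip_force: 40

```text
t: 1.15
eef_pos: [0.5515, -0.199, 0.2279]
tool_rot: [0.001, 0.846, -0.532, -0.002]
contact_force: [1.5, 0.2, -0.1]
gripper_width: 0.997
```

Emit:
apply_moves:
  increments:
    - [-51,-11,0,0,0,0,-1]
    - [-51,-11,0,0,0,0,-1]
    - [-51,-11,0,0,0,0,-1]
    - [-51,-11,0,0,0,0,-1]
    - [-51,-11,0,0,0,0,-1]
    - [-51,-11,0,0,0,0,-1]
    - [-51,-11,0,0,0,0,-1]
    - [-51,-11,0,0,0,0,-1]

```text
t: 2.15
eef_pos: [0.4511, 0.2209, 0.2275]
tool_rot: [0.001, 0.847, -0.531, -0.001]
contact_force: [1.2, 0.0, -0.3]
gripper_width: 0.998
```

```bash
cat >> h.py <<'E'
def shot(n,fn):
    c=imaging.get_calibration(n);im=imaging.read_camera(n)[:,:,::-1].copy()
    cv2.imwrite('pics/'+fn+'.png',im);import pickle;pickle.dump(c,open('pics/'+fn+'.pkl','wb'));return c,im
E
python3 - <<'E'
from h import *
c,im=shot('wrist','w1');o=bot.get_obs();print(o['eef_pos'],o['tool_rot'],proj(c,[.452,.208,.118]),o['t'])
E
```

```text
[0.44827982 0.22920412 0.22801795] [-0.00156909  0.84953461 -0.52752326 -0.00277397] [267.8856308 196.3126177] 2.2
```

View pics/w1.png

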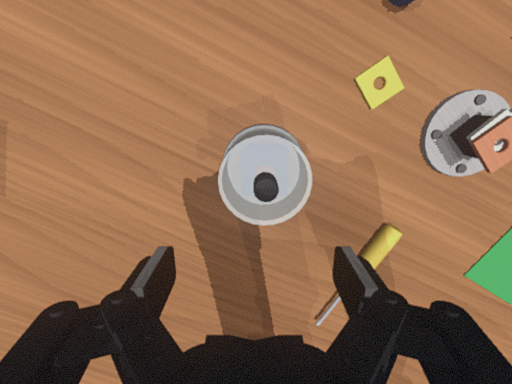

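The wrist picture shows the knob at about (265,188) on the lid, with the stand at upper right (470,133).

```bash
python3 - <<'E'
from h import *
c,im=shot('wrist','w2');o=bot.get_obs()
k=np.zeros_like(im[:,:,0]);k[165:210,245:290]=(im[165:210,245:290].max(2)<60)*255
a=comps(k,30);print(a);p=ray(c,a[0][0],.108);print(p,ray(c,a[0][0],.116))
print(o['eef_pos'],totool(np.array([*p[:2],.17])-o['eef_pos']),o['q'].round(2))
# also foot centre & plates seen from here, bolts
print(proj(c,[.604,-.009,.012]))
E
```

```text
[([272.5, 179.1], [263, 174, 23, 16, 103]), ([274.7, 197.3], [265, 193, 22, 10, 108])]
[0.46431282 0.21902542 0.108     ] [0.46609474 0.22047792 0.116     ]
[0.44929955 0.2260385  0.22786082] [ 13.23507037 -10.39727868  57.78568282] [-0.22  0.23 -0.42  1.94  0.1   1.   -1.8 ]
[475.77238465 141.10763353]
```

```bash
python3 - <<'E'
from h import *
im=cv2.imread('pics/w2.png');crop(im,210,110,120,120,5,'w2k.png')
import pickle;c=pickle.load(open('pics/w2.pkl','rb'))
k=np.zeros_like(im[:,:,0]);k[165:210,245:300]=(im[165:210,245:300].max(2)<75)*255
a=comps(k,30);print(a)
for p in [[.452,.208,.118],[.452,.208,.09],[.453,.2105,.104]]: print(proj(c,p))
E
```

```text
[([274.7, 188.4], [263, 174, 24, 29, 504])]
[277.29890773 197.65747817]
[275.34582044 188.91391825]
[274.56170443 191.21200727]
```

View pics/w2k.png

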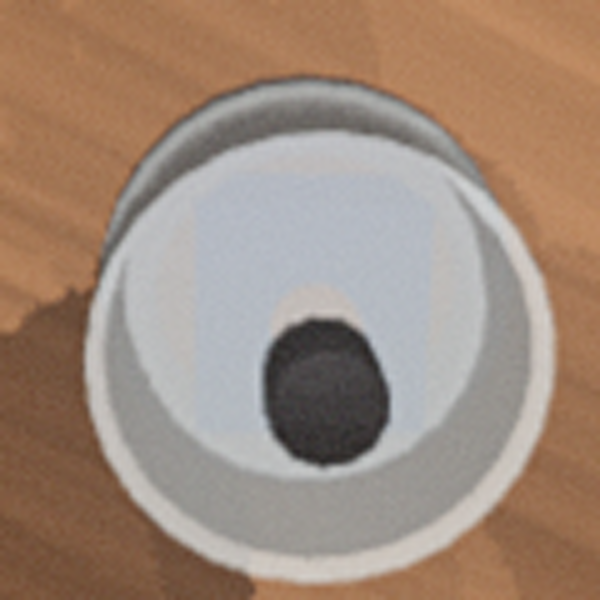

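Emit:
apply_moves:
  increments:
    - [8,1,30,0,0,0,-1]
    - [8,1,35,0,0,0,-1]
    - [0,0,35,0,0,0,-1]
    - [0,0,20,0,0,0,-1]
    - [0,0,9,0,0,0,-1]
    - [0,0,2,0,0,0,-1]
    - [0,0,0,0,0,0,-1]
    - [0,0,0,0,0,0,-1]

```text
t: 3.25
eef_pos: [0.4561, 0.2108, 0.0948]
tool_rot: [-0.002, 0.85, -0.527, -0.001]
contact_force: [-0.8, 0.1, -0.1]
gripper_width: 1.0
```

```bash
python3 - <<'E'
from h import *
c,im=shot('wrist','w3');o=bot.get_obs();print(o['eef_pos'],o['contact_force'],totool(np.array([.455,.211,.097])-o['eef_pos']))
E
```

```text
[0.45611611 0.21080748 0.09481537] [-0.21731336  0.82713826  0.51545355] [-0.67832908  0.90774232 -2.18431679]
```

View pics/w3.png

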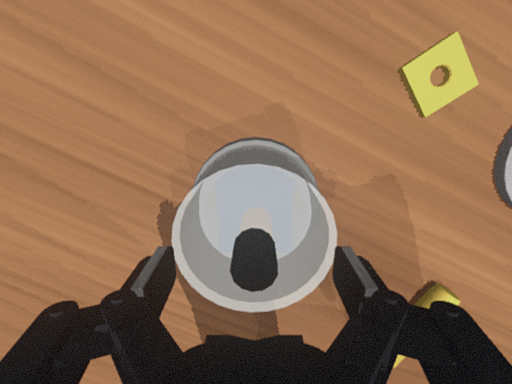

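Emit:
apply_moves:
  increments:
    - [0,1,-2,0,0,0,-1]
    - [0,0,0,0,0,0,1]
    - [0,0,0,0,0,0,1]
    - [0,0,0,0,0,0,1]
    - [0,0,0,0,0,0,1]
    - [0,0,0,0,0,0,1]
    - [0,0,-10,0,0,0,1]
    - [0,0,-10,0,0,0,1]

```text
t: 4.3
eef_pos: [0.4547, 0.21, 0.1182]
tool_rot: [-0.002, 0.85, -0.526, -0.001]
contact_force: [-0.4, -0.3, -1.8]
gripper_width: 0.275
```

```bash
python3 - <<'E'
from h import *
c,im=shot('wrist','w4');o=bot.get_obs();print(o['eef_pos'],o['contact_force'],o['gripper_width'])
E
```

```text
[0.45540491 0.21042812 0.11943518] [-0.29478295 -0.57730751 -0.59373894] 0.2732055302264635
```

View pics/w4.png

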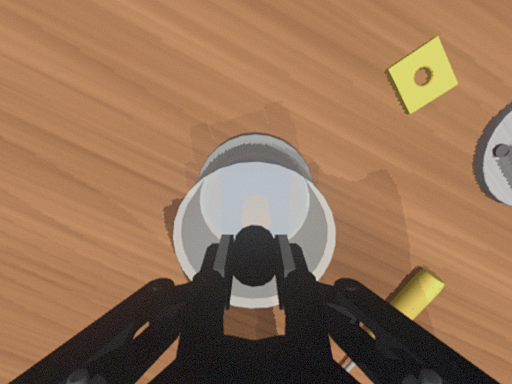

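Emit:
apply_moves:
  increments:
    - [0,0,-25,0,0,0,1]
    - [0,0,-40,0,0,0,1]
    - [0,0,-35,0,0,0,1]
    - [20,8,0,0,0,0,1]
    - [40,16,0,0,0,0,1]
    - [45,18,0,0,0,0,1]
    - [45,18,0,0,0,0,1]
    - [45,18,0,0,0,0,1]

```text
t: 5.35
eef_pos: [0.4734, -0.0003, 0.2252]
tool_rot: [-0.006, 0.853, -0.522, 0.001]
contact_force: [0.5, 0.1, -2.3]
gripper_width: 0.272
```

Emit:
apply_moves:
  increments:
    - [45,18,0,0,0,0,1]
    - [45,18,0,0,0,0,1]
    - [45,18,0,0,0,0,1]
    - [40,16,0,0,0,0,1]
    - [25,9,0,0,0,0,1]
    - [10,4,0,0,0,0,1]
    - [0,0,0,0,0,0,1]
    - [0,0,0,0,0,0,1]

```text
t: 6.35
eef_pos: [0.4936, -0.2342, 0.2255]
tool_rot: [-0.006, 0.852, -0.524, 0.002]
contact_force: [0.7, 0.2, -1.9]
gripper_width: 0.275
```

```bash
python3 - <<'E'
from h import *
c,im=shot('wrist','w5');o=bot.get_obs();print(o['eef_pos'],o['contact_force'],o['gripper_width'],totool(np.array([.491,-.225,.097-.017])-o['eef_pos']))
t,ti=shot('top','t5');s,si=shot('scene','s5')
E
```

```text
[ 0.49368223 -0.23413537  0.22560935] [ 0.13413415 -0.05145594 -1.88696203] 0.276595294278366 [ -8.97547788   0.16166642 145.64390722]
```

View pics/s5.png

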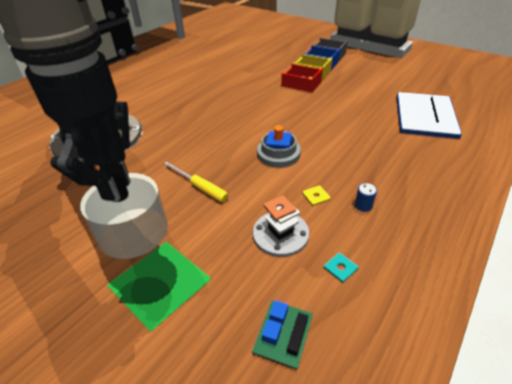

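View pics/w5.png

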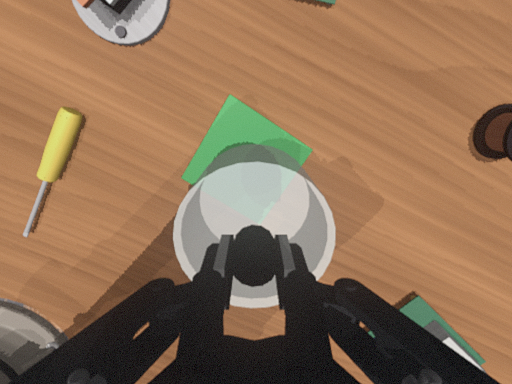

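View pics/t5.png

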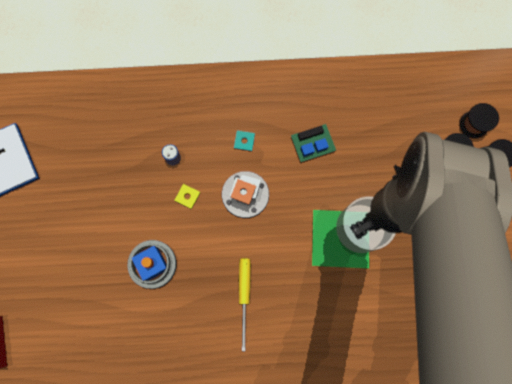

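The lid hangs upright in the jaws, its shadow on the mat. The pin, with its orange head, stays in the pot at top (147,262). Lowering.

Emit:
apply_moves:
  increments:
    - [-5,0,30,0,0,0,1]
    - [-4,0,40,0,0,0,1]
    - [0,0,35,0,0,0,1]
    - [0,0,18,0,0,0,1]
    - [0,0,8,0,0,0,1]
    - [0,0,3,0,0,0,1]
    - [0,0,3,0,0,0,1]
    - [0,0,1,0,0,0,1]

```text
t: 7.5
eef_pos: [0.4952, -0.2214, 0.0873]
tool_rot: [-0.008, 0.854, -0.521, 0.006]
contact_force: [1.1, -0.6, -2.0]
gripper_width: 0.277
```

Emit:
apply_moves:
  increments:
    - [0,0,2,0,0,0,1]
    - [0,0,2,0,0,0,1]
    - [0,0,2,0,0,0,1]
    - [0,0,1,0,0,0,1]
    - [0,0,1,0,0,0,1]
    - [0,0,1,0,0,0,1]
    - [0,0,0,0,0,0,1]
    - [0,0,0,0,0,0,1]

```text
t: 8.5
eef_pos: [0.4972, -0.2216, 0.0813]
tool_rot: [-0.008, 0.854, -0.521, 0.008]
contact_force: [-0.3, 1.0, 2.1]
gripper_width: 0.272
```

Emit:
apply_moves:
  increments:
    - [0,0,1,0,0,0,1]
    - [0,0,0,0,0,0,1]
    - [0,0,0,0,0,0,-1]
    - [0,0,0,0,0,0,-1]
    - [0,0,0,0,0,0,-1]
    - [0,0,0,0,0,0,-1]
    - [0,0,-10,0,0,0,-1]
    - [0,0,-20,0,0,0,-1]

```text
t: 9.5
eef_pos: [0.4956, -0.2219, 0.1104]
tool_rot: [-0.008, 0.853, -0.521, 0.006]
contact_force: [0.6, -0.2, 0.3]
gripper_width: 0.998
```

```bash
python3 - <<'E'
from h import *
c,im=shot('wrist','w6');o=bot.get_obs();print(o['eef_pos'],o['tool_rot'],o['gripper_width'],o['contact_force'],totool(np.array([.604,-.01,.25])-o['eef_pos']))
k=np.zeros_like(im[:,:,0]);k[150:330,200:310]=(im[150:330,200:310].max(2)<75)*255
g=comps(k,200);print(g);[print(ray(c,x[0],.087)) for x in g]
E
```

```text
[ 0.49736652 -0.22258373  0.11330765] [-0.00805593  0.85343433 -0.52106718  0.00859864] 0.9989341088067062 [ 0.27923407 -0.97121009  1.69269772] [-139.52798476 -195.04728288 -133.1759677 ]
[([254.9, 230.6], [236, 206, 39, 49, 1488])]
[ 0.4969257  -0.22049915  0.087     ]
```

View pics/w6.png

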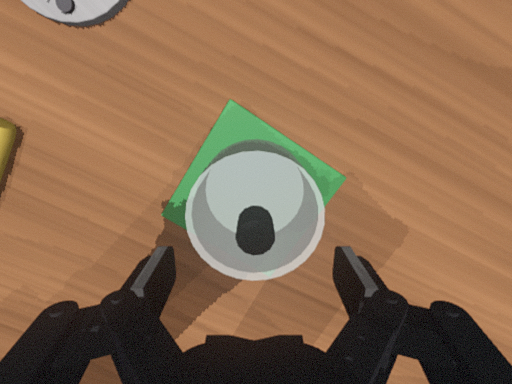

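The lid stands on the mat: the knob ray gives (0.497, -0.2205), about 7 mm from the mat centre. Next, above the stand, I'll look at the plates and column.

```bash
cat >> h.py <<'E'
from scipy.spatial.transform import Rotation as R
def plan(p,yaw):
    "tool-frame shift(mm) and rotvec(deg) from now to down-pointing pose at p with jaw axis at yaw deg"
    o=bot.get_obs();q=o['tool_rot'];r=R.from_quat([q[1],q[2],q[3],q[0]])
    t=R.from_euler('z',yaw,degrees=True)*R.from_euler('x',180,degrees=True)
    x=r.as_matrix()[:,0]
    print('t',o['t'],'pos',o['eef_pos'].round(4),'yaw',round(float(np.degrees(np.arctan2(x[1],x[0]))),2),'q7',round(float(o['q'][6]),2),'F',np.round(o['contact_force'],1),'w',round(float(o['gripper_width'])*85,1))
    print('shift',(r.inv().apply(np.array(p)-o['eef_pos'])*1000).round(1),'rot',(r.inv()*t).as_rotvec(degrees=True).round(2))
E
python3 -c "
from h import *
plan([.604,-.01,.25],-62.8)"
```

```text
t 9.55 pos [ 0.4974 -0.2226  0.1133] yaw -62.82 q7 -0.83 F [ 0.3 -1.   1.7] w 84.9
shift [-139.5 -195.  -133.2] rot [-1.3  -0.36 -0.01]
```

Emit:
apply_moves:
  increments:
    - [0,0,-40,-0.6,-0.2,0,-1]
    - [0,0,-40,-0.7,-0.2,0,-1]
    - [-20,-28,-25,0,0,0,-1]
    - [-30,-43,-20,0,0,0,-1]
    - [-33,-46,-8,0,0,0,-1]
    - [-33,-46,0,0,0,0,-1]
    - [-21,-30,0,0,0,0,-1]
    - [0,0,0,0,0,0,-1]

```text
t: 10.55
eef_pos: [0.6096, -0.008, 0.2558]
tool_rot: [-0.002, 0.852, -0.523, 0.003]
contact_force: [-0.7, -0.5, -0.1]
gripper_width: 1.003
```

```bash
python3 - <<'E'
from h import *
plan([.604,-.01,.25],-104)
c,im=shot('wrist','w7');t,ti=shot('top','t7')
print(proj(c,[.604,-.009,.012]))
E
```

```text
t 10.55 pos [ 0.6096 -0.008   0.2558] yaw -63.07 q7 -1.26 F [-0.7 -0.5 -0.1] w 85.2
shift [-0.8  6.   5.8] rot [-0.45 -0.05 40.93]
[253.03939572 167.289455  ]
```

View pics/w7.png

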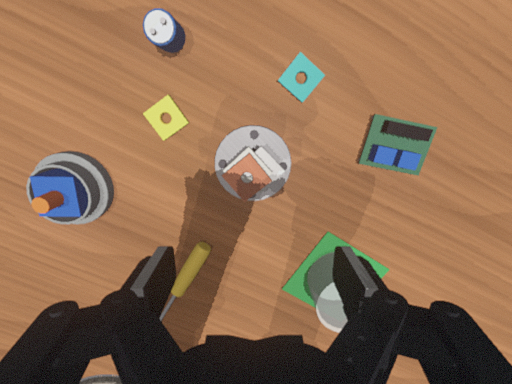

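The wrist view shows the foot near (253,163), with the stack on it and the orange pin at (45,203). Now to fit the foot and find the bolt and column directions.

```bash
python3 - <<'E'
from h import *
import pickle
im=cv2.imread('pics/w7.png');c=pickle.load(open('pics/w7.pkl','rb'))
crop(im,205,115,100,95,6,'w7s.png')
x0,y0,x1,y1=205,118,305,210
h=cv2.cvtColor(im,cv2.COLOR_BGR2HSV)[y0:y1,x0:x1]
m=((h[:,:,1]<70)&(h[:,:,2]>90)).astype('uint8')*255
cn=max(cv2.findContours(m,cv2.RETR_EXTERNAL,cv2.CHAIN_APPROX_NONE)[0],key=cv2.contourArea)
hu=cv2.convexHull(cn);e=cv2.fitEllipse(hu);p=(e[0][0]+x0,e[0][1]+y0);print(e,p,ray(c,p,.012))
# world circle fit on hull points
def circ(c,pts,z):
    P=np.array([ray(c,q,z)[:2] for q in pts]);A=np.c_[2*P,np.ones(len(P))];s=np.linalg.lstsq(A,(P**2).sum(1),rcond=None)[0];return s[:2],np.sqrt(s[2]+s[:2]@s[:2])
print(circ(c,[(q[0][0]+x0,q[0][1]+y0) for q in hu],.012))
E
```

```text
((47.38996505737305, 44.633087158203125), (75.5077133178711, 76.73017120361328), 89.83804321289062) (252.38996505737305, 162.63308715820312) [ 0.60963533 -0.00510762  0.012     ]
(array([ 0.6075358 , -0.00620196]), np.float64(0.054814754501942925))
```

View pics/w7s.png

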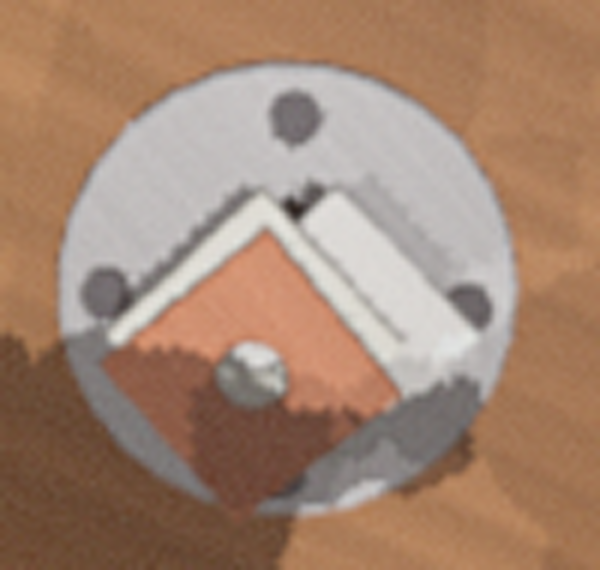

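Bolt square and foot give a column yaw of about -20° (mod 90) and centre estimates near (0.605, -0.008), spread over ~3 mm. I'll go closer with the jaw axis at -110°.

Emit:
apply_moves:
  increments:
    - [0,0,20,-0.4,0,9.4,-1]
    - [0,0,30,0,0,9.4,-1]
    - [0,0,30,0,0,9.4,-1]
    - [0,0,30,0,0,9.4,-1]
    - [0,0,20,0,0,9.4,-1]
    - [0,0,10,0,0,0,-1]
    - [0,0,0,0,0,0,-1]
    - [0,0,0,0,0,0,-1]

```text
t: 11.65
eef_pos: [0.6066, -0.0297, 0.1151]
tool_rot: [-0.002, -0.555, 0.832, -0.006]
contact_force: [-0.2, -0.3, -0.1]
gripper_width: 1.002
```

```bash
python3 - <<'E'
from h import *
plan([.605,-.0085,.041],-110)
c,im=shot('wrist','w8')
print([proj(c,p).round(1) for p in([.605,-.0085,.05],[.605,-.0085,.071])])
cv2.imwrite('pics/w8b.png',cv2.resize(im[90:390,130:380],None,fx=2.4,fy=2.0))
crop(im,140,100,230,190,3.4,'w8s.png')
E
```

```text
t 11.65 pos [ 0.6066 -0.0297  0.1151] yaw -112.64 q7 -2.05 F [-0.2 -0.3 -0.1] w 85.1
shift [-19.7  10.2  73.8] rot [-0.41 -0.58 -2.64]
[array([232.9, 218.7]), array([231.2, 229.8])]
```

View pics/w8s.png

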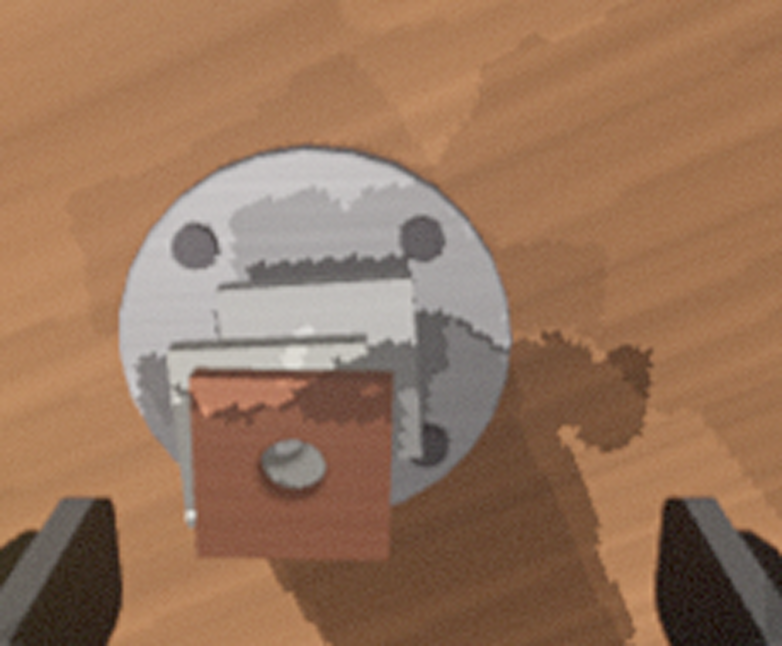

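```bash
python3 - <<'E'
from h import *
import pickle
im=cv2.imread('pics/w8.png');c=pickle.load(open('pics/w8.pkl','rb'))
B=[np.array(p)/3.4+[140,100] for p in((195,245),(422,238),(432,445))]
b=[ray(c,p,.012)[:2] for p in B];print(np.round(b,4),'ctr',(b[0]+b[2])/2,'sides',np.linalg.norm(b[1]-b[0]),np.linalg.norm(b[2]-b[1]))
for d in(b[1]-b[0],b[1]-b[2]):print(np.degrees(np.arctan2(d[1],d[0])))
h=cv2.cvtColor(im,cv2.COLOR_BGR2HSV);m=((h[:,:,1]<70)&(h[:,:,2]>90)).astype('uint8')*255;m[:140]=0;m[230:]=0;m[:,:170]=0;m[:,300:]=0
cn=max(cv2.findContours(m,cv2.RETR_EXTERNAL,cv2.CHAIN_APPROX_NONE)[0],key=cv2.contourArea)[:,0]
P=np.array([ray(c,q,.012)[:2] for q in cn])
# keep rim points only
s=np.array([.605,-.0085])
for i in range(6):
    k=abs(np.linalg.norm(P-s,axis=1)-.055)<(.006 if i<3 else .002);A=np.c_[2*P[k],np.ones(k.sum())]
    v=np.linalg.lstsq(A,(P[k]**2).sum(1),rcond=None)[0];s=v[:2]
print('rim',s,np.sqrt(v[2]+s@s),k.sum())
# top view bolts
ct=imaging.get_calibration('top');Bt=[np.array(p)/8+[210,160] for p in((215,140),(413,205),(350,400),(152,338))]
bt=np.array([ray(ct,p,.012)[:2] for p in Bt]);print('top ctr',bt.mean(0),[np.degrees(np.arctan2(*(bt[i]-bt[j])[::-1])) for i,j in((0,1),(3,2),(1,2),(0,3))])
cs=imaging.get_calibration('scene');Bs=[np.array(p)/8+[240,185] for p in((153,337),(300,495),(503,387))]
bs=np.array([ray(cs,p,.012)[:2] for p in Bs]);print('scene',(bs[0]+bs[2])/2)
E
```

```text
[[ 0.6459  0.0115]
 [ 0.624  -0.0457]
 [ 0.5658 -0.0253]] ctr [ 0.60587564 -0.00689941] sides 0.061250130410670886 0.061614924894125754
-110.99187006434057
-19.30119327563571
rim [ 0.6079985  -0.00678253] 0.054238432066772445 225
top ctr [ 0.60274186 -0.01000332] [np.float64(68.32014190057578), np.float64(69.32811916938392), np.float64(-20.808283988472677), np.float64(-19.93992304313138)]
scene [ 0.6052231  -0.00759985]
```

Emit:
apply_moves:
  increments:
    - [-10,5,0,-0.4,-0.6,-2.1,-1]
    - [-10,5,0,0,0,0,-1]
    - [0,0,0,0,0,0,-1]
    - [0,0,0,0,0,0,-1]
    - [0,0,0,0,0,0,-1]
    - [0,0,0,0,0,0,-1]
    - [0,0,0,0,0,0,-1]
    - [0,0,0,0,0,0,-1]

```text
t: 12.7
eef_pos: [0.6055, -0.0054, 0.1166]
tool_rot: [0.002, -0.572, 0.821, -0.0]
contact_force: [0.1, -0.4, -0.3]
gripper_width: 0.999
```

```bash
python3 - <<'E'
from h import *
plan([.605,-.008,.041],-110.5)
c,im=shot('wrist','w9');plan([.605,-.008,.041],-110.5)
crop(im,140,100,230,190,3.4,'w9s.png')
E
```

```text
t 12.7 pos [ 0.6055 -0.0054  0.1166] yaw -110.27 q7 -2.04 F [ 0.1 -0.4 -0.3] w 84.9
shift [ 2.8 -0.2 75.6] rot [-0.13  0.14  0.23]
t 12.75 pos [ 0.6055 -0.0054  0.1166] yaw -110.27 q7 -2.04 F [ 0.8  0.1 -0.4] w 84.9
shift [ 2.8 -0.2 75.6] rot [-0.13  0.14  0.23]
```

View pics/w9s.png

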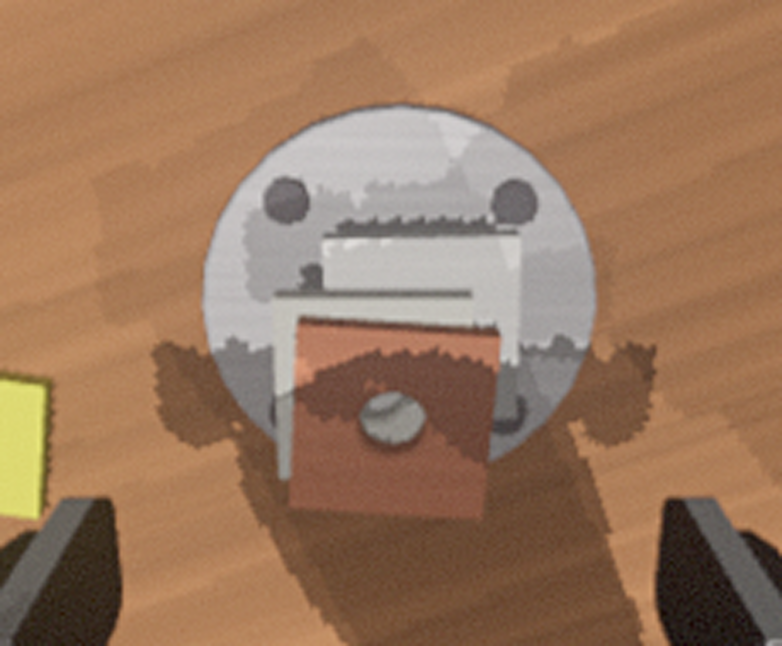

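Lateral offset agrees between the image (3.2 mm) and the plan (2.8 mm). Descend around the plates.

Emit:
apply_moves:
  increments:
    - [3,0,10,0,0,0,-1]
    - [0,0,25,0,0,0,-1]
    - [0,0,20,0,0,0,-1]
    - [0,0,12,0,0,0,-1]
    - [0,0,6,0,0,0,-1]
    - [0,0,2,0,0,0,-1]
    - [0,0,0,0,0,0,-1]
    - [0,0,0,0,0,0,-1]

```text
t: 13.75
eef_pos: [0.6051, -0.0093, 0.0386]
tool_rot: [0.002, -0.571, 0.821, -0.001]
contact_force: [-0.1, 0.4, -0.4]
gripper_width: 0.999
```

```bash
python3 - <<'E'
from h import *
plan([.605,-.008,.041],-110.5)
E
```

```text
t 13.75 pos [ 0.6051 -0.0093  0.0386] yaw -110.32 q7 -2.04 F [-0.1  0.4 -0.4] w 84.9
shift [-1.2  0.6 -2.4] rot [-0.22  0.16  0.18]
```

Emit:
apply_moves:
  increments:
    - [-1.2,0.5,-2,0,0,0.2,-1]
    - [0,0,0,0,0,0,-0.5]
    - [0,0,0,0,0,0,-0.3]
    - [0,0,0,0,0,0,-0.1]
    - [0,0,0,0,0,0,0.1]
    - [0,0,0,0,0,0,0.3]
    - [0,0,0,0,0,0,0.3]
    - [0,0,0,0,0,0,0.3]
  grip_force: 30

```text
t: 14.75
eef_pos: [0.6055, -0.0098, 0.0425]
tool_rot: [0.002, -0.569, 0.822, -0.002]
contact_force: [-0.9, -1.8, 2.8]
gripper_width: 0.506
```

```bash
python3 - <<'E'
from h import *
plan([.605,-.008,.041],-110.5)
c,im=shot('wrist','w10');shot('scene','s10');shot('top','t10')
crop(im,140,100,230,190,3.4,'w10s.png')
E
```

```text
t 14.75 pos [ 0.6055 -0.0098  0.0425] yaw -110.62 q7 -2.05 F [-0.9 -1.8  2.8] w 43.0
shift [-1.5  1.1  1.5] rot [-0.33  0.09 -0.12]
```

View pics/w10s.png

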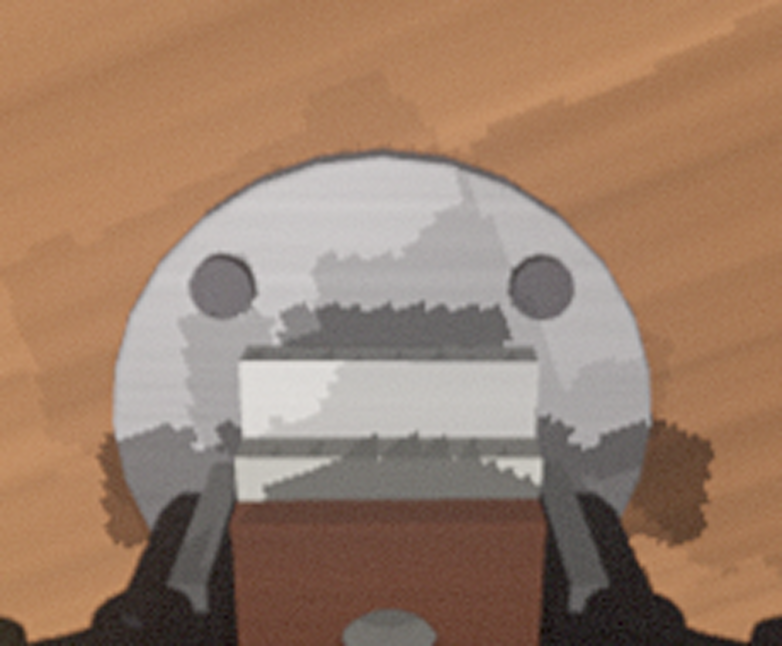

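All three plates are now flush between the jaws. Bolts and plan both say the group needs another -1.4 mm along tool x, so I'll shift while gripped, then open, rise and turn 90°.

Emit:
apply_moves:
  increments:
    - [-1.4,0,0,0,0,0,0.3]
    - [0,0,0,0,0,0,0.3]
    - [0,0,0,0,0,0,-1]
    - [0,0,0,0,0,0,-1]
    - [0,0,0,0,0,0,-1]
    - [0,0,-20,0,0,0,-1]
    - [0,0,-35,0,0,-5,-1]
    - [0,0,-25,0,0,-10,-1]

```text
t: 15.9
eef_pos: [0.6045, -0.007, 0.1248]
tool_rot: [0.001, -0.675, 0.738, -0.001]
contact_force: [0.5, -0.3, -0.4]
gripper_width: 0.998
```

Emit:
apply_moves:
  increments:
    - [0,0,0,0,0,-10,-1]
    - [0,0,0,0,0,-10,-1]
    - [0,0,0,0,0,-10,-1]
    - [0,0,0,0,0,-10,-1]
    - [0,0,0,0,0,-10,-1]
    - [0,0,0,0,0,-10,-1]
    - [0,0,0,0,0,-10,-1]
    - [0,0,0,0,0,0,-1]

```text
t: 16.9
eef_pos: [0.6096, -0.0085, 0.1408]
tool_rot: [-0.0, 0.98, -0.199, 0.011]
contact_force: [1.1, -0.7, -0.6]
gripper_width: 1.005
```

```bash
python3 - <<'E'
from h import *
plan([.605,-.008,.041],-20.5)
c,im=shot('wrist','w11')
cv2.imwrite('pics/w11.png',im)
E
```

```text
t 16.9 pos [ 0.6096 -0.0085  0.1408] yaw -22.99 q7 -0.7 F [ 1.1 -0.7 -0.6] w 85.4
shift [-6.5  1.9 99.6] rot [-0.26 -1.19 -2.49]
```

View pics/w11.png

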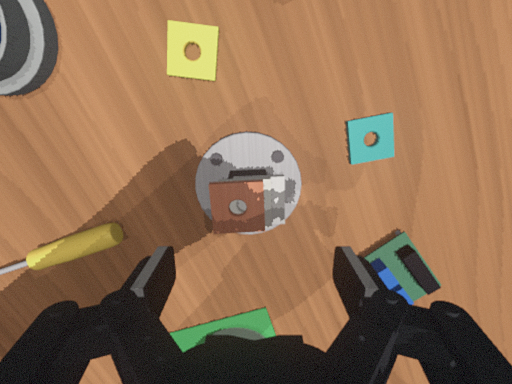

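Plates are now staggered only along the new jaw axis, and the column's dark edge shows at (247,173). Align and descend partly.

Emit:
apply_moves:
  increments:
    - [-3,1,10,-0.3,-1.2,-2.5,-1]
    - [-3.5,1,15,0,0,0,-1]
    - [0,0,0,0,0,0,-1]
    - [0,0,0,0,0,0,-1]
    - [0,0,0,0,0,0,-1]
    - [0,0,0,0,0,0,-1]
    - [0,0,0,0,0,0,-1]
    - [0,0,0,0,0,0,-1]

```text
t: 17.95
eef_pos: [0.6039, -0.0078, 0.1173]
tool_rot: [0.001, 0.983, -0.184, 0.002]
contact_force: [-0.1, -0.7, 0.5]
gripper_width: 1.001
```

```bash
python3 - <<'E'
from h import *
plan([.605,-.008,.041],-20.5)
c,im=shot('wrist','w12');plan([.605,-.008,.041],-20.5)
crop(im,140,100,230,190,3.4,'w12s.png')
E
```

```text
t 17.95 pos [ 0.6039 -0.0078  0.1173] yaw -21.2 q7 -0.69 F [-0.1 -0.7  0.5] w 85.1
shift [ 0.8 -0.3 76.3] rot [ 0.02 -0.22 -0.7 ]
t 18.0 pos [ 0.6039 -0.0078  0.1173] yaw -21.21 q7 -0.69 F [-0.1 -0.7 -0.4] w 84.7
shift [ 0.8 -0.3 76.3] rot [ 0.02 -0.22 -0.71]
```

View pics/w12s.png

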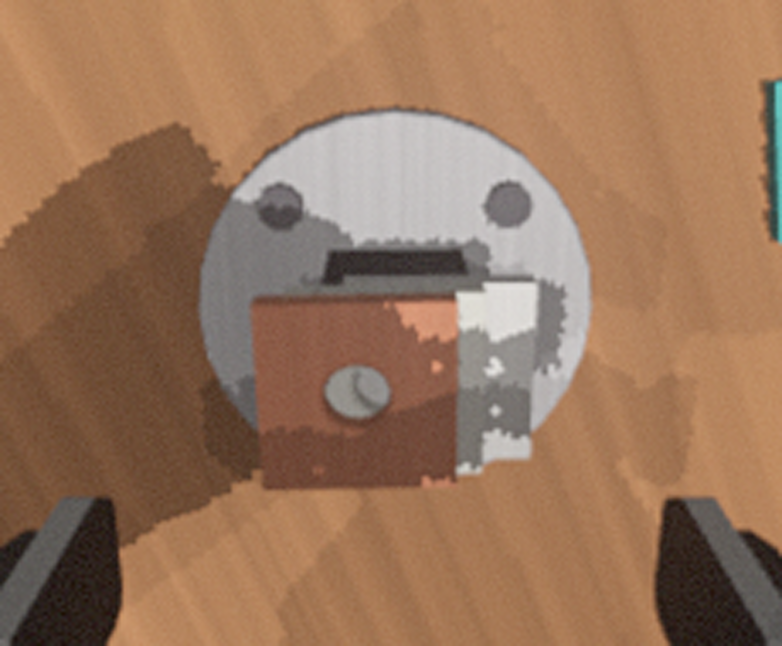

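Emit:
apply_moves:
  increments:
    - [1.2,0,10,0,-0.2,-0.7,-1]
    - [0,0,25,0,0,0,-1]
    - [0,0,20,0,0,0,-1]
    - [0,0,12,0,0,0,-1]
    - [0,0,5,0,0,0,-1]
    - [0,0,1,0,0,0,-1]
    - [0,0,0,0,0,0,-1]
    - [0,0,0,0,0,0,-1]

```text
t: 19.0
eef_pos: [0.6063, -0.0085, 0.0412]
tool_rot: [-0.0, 0.984, -0.177, 0.001]
contact_force: [0.9, -0.6, 0.2]
gripper_width: 1.001
```

```bash
python3 - <<'E'
from h import *
plan([.605,-.008,.041],-20.5)
c,im=shot('wrist','w13')
crop(im,140,100,230,190,3.4,'w13s.png')
E
```

```text
t 19.0 pos [ 0.6063 -0.0085  0.0412] yaw -20.42 q7 -0.72 F [ 0.9 -0.6  0.2] w 85.1
shift [-1.3  0.   0.2] rot [-0.02 -0.08  0.08]
```

View pics/w13s.png

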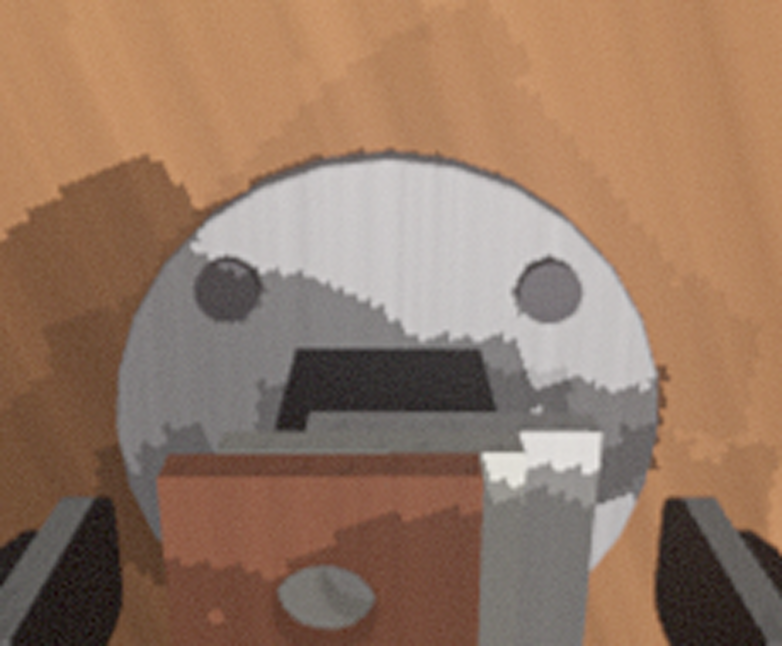

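Bolts and column mid (388.5–389.5) coincide with the jaw mid (389), so close here.

Emit:
apply_moves:
  increments:
    - [-0.3,0,0,0,0,0,-0.5]
    - [0,0,0,0,0,0,-0.4]
    - [0,0,0,0,0,0,-0.2]
    - [0,0,0,0,0,0,0]
    - [0,0,0,0,0,0,0.1]
    - [0,0,0,0,0,0,0.3]
    - [0,0,0,0,0,0,0.3]
    - [0,0,0,0,0,0,0.3]

```text
t: 20.05
eef_pos: [0.6094, -0.0088, 0.0437]
tool_rot: [-0.001, 0.984, -0.178, 0.004]
contact_force: [2.0, -0.7, 2.1]
gripper_width: 0.508
```

```bash
python3 - <<'E'
from h import *
plan([.605,-.008,.041],-20.5)
c,im=shot('wrist','w14')
crop(im,140,100,230,190,3.4,'w14s.png')
E
```

```text
t 20.05 pos [ 0.6094 -0.0088  0.0437] yaw -20.46 q7 -0.72 F [ 2.  -0.7  2.1] w 43.2
shift [-4.4  0.8  2.6] rot [-0.15 -0.47  0.04]
```

View pics/w14s.png

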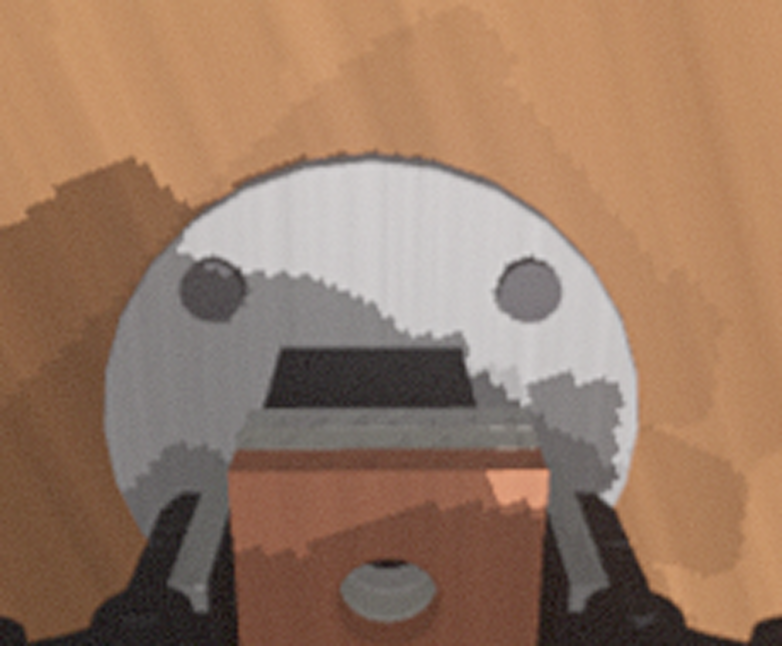

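The arm yielded: bolts mid is now at 371 against jaw mid 389, i.e. -3.5 mm. I'll shift the clamped group by that.

Emit:
apply_moves:
  increments:
    - [-2,0,0,0,0,0,0.3]
    - [-1.5,0,0,0,0,0,0.3]
    - [0,0,0,0,0,0,0.3]
    - [0,0,0,0,0,0,0.3]
    - [0,0,0,0,0,0,0.3]
    - [0,0,0,0,0,0,0.3]
    - [0,0,0,0,0,0,0.3]
    - [0,0,0,0,0,0,0.3]

```text
t: 21.1
eef_pos: [0.6061, -0.0076, 0.0437]
tool_rot: [-0.001, 0.984, -0.178, 0.004]
contact_force: [2.5, 0.2, 2.6]
gripper_width: 0.509
```

```bash
python3 - <<'E'
from h import *
plan([.605,-.008,.041],-20.5)
c,im=shot('wrist','w15')
crop(im,140,100,230,190,3.4,'w15s.png')
E
```

```text
t 21.1 pos [ 0.6061 -0.0076  0.0437] yaw -20.47 q7 -0.72 F [2.5 0.2 2.6] w 43.3
shift [-1.   0.7  2.7] rot [-0.15 -0.49  0.03]
```

View pics/w15s.png

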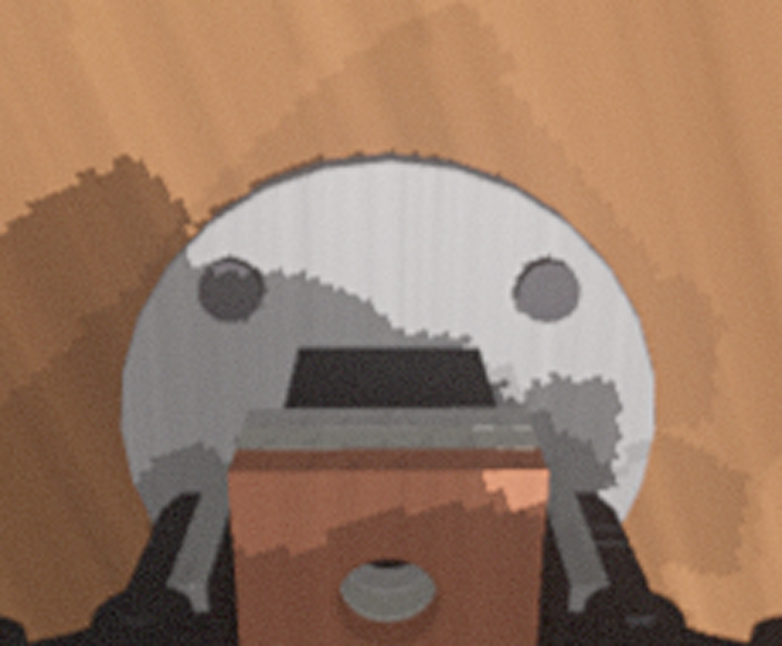

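Everything is centred now (bolts 388.5, column 390, plates 389). Open, rise and check.

Emit:
apply_moves:
  increments:
    - [0,0,0,0,0,0,-0.2]
    - [0,0,0,0,0,0,-1]
    - [0,0,0,0,0,0,-1]
    - [0,0,0,0,0,0,-1]
    - [0,0,-15,0,0,0,-1]
    - [0,0,-30,0,0,0,-1]
    - [0,0,-30,0,0,0,-1]
    - [0,0,0,0,0,0,-1]

```text
t: 22.15
eef_pos: [0.6028, -0.0066, 0.1217]
tool_rot: [-0.0, 0.984, -0.177, 0.001]
contact_force: [0.6, 0.4, -0.4]
gripper_width: 0.999
```

```bash
python3 - <<'E'
from h import *
plan([.605,-.008,.117],-20.5)
c,im=shot('wrist','w16');s,si=shot('scene','s16');t,ti=shot('top','t16')
a=cv2.resize(im[110:260,170:340],None,fx=2.3,fy=2.3,interpolation=cv2.INTER_CUBIC)
b=cv2.resize(si[185:260,240:320],(390,345),interpolation=cv2.INTER_CUBIC)
cv2.imwrite('pics/m16.png',np.hstack([a,b]))
E
```

```text
t 22.15 pos [ 0.6028 -0.0066  0.1217] yaw -20.4 q7 -0.67 F [ 0.6  0.4 -0.4] w 84.9
shift [2.6 0.6 4.7] rot [-0.06 -0.16  0.1 ]
```

View pics/m16.png

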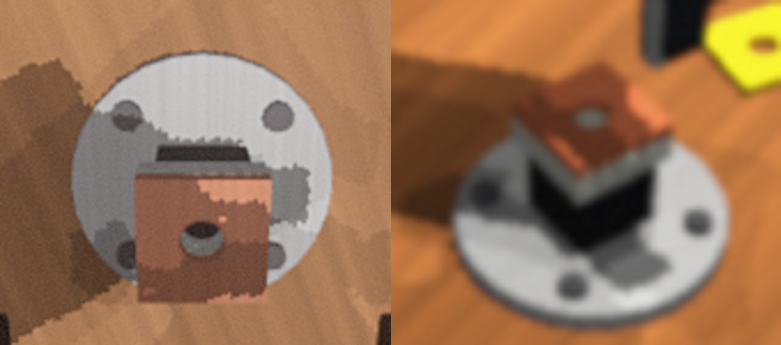

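The stack is flush in both views with even overhang on the column. Quantify with a ray check.

```bash
python3 - <<'E'
from h import *
import pickle
for n,f in(('wrist','w16'),('top','t16'),('scene','s16')):
    im=cv2.imread(f'pics/{f}.png');c=pickle.load(open(f'pics/{f}.pkl','rb'))
    p=proj(c,[.605,-.008,.071]).astype(int);w={'wrist':45,'top':18,'scene':24}[n]
    h=cv2.cvtColor(im,cv2.COLOR_BGR2HSV)
    sub=im[p[1]-w:p[1]+w,p[0]-w:p[0]+w]
    s=8 if n!='wrist' else 5
    cv2.imwrite(f'pics/z_{n}.png',cv2.resize(sub,None,fx=s,fy=s,interpolation=cv2.INTER_CUBIC));print(n,p-w,s)
# wrist bolts from m16 px
c=pickle.load(open('pics/w16.pkl','rb'))
B=[np.array(q)/2.3+[170,110] for q in((128,115),(278,116),(276,256),(131,255))]
b=np.array([ray(c,q,.012)[:2] for q in B]);print('bolt ctr',b.mean(0),(b[1]+b[3])/2)
q=np.array((202,237))/2.3+[170,110];print('hole',ray(c,q,.071)[:2])
Q=[np.array(k)/2.3+[170,110] for k in((135,178),(272,178),(268,299),(138,302))];print('cop',np.mean([ray(c,k,.071)[:2] for k in Q],0))
E
python3 - <<'E'
import cv2,numpy as np
a=cv2.imread('pics/z_top.png');b=cv2.imread('pics/z_scene.png')
cv2.imwrite('pics/m17.png',np.hstack([cv2.resize(a,(384,384)),cv2.resize(b,(384,384))]))
E
```

```text
wrist [211 172] 5
top [226 169] 8
scene [257 184] 8
bolt ctr [ 0.60770161 -0.00777034] [ 0.60713794 -0.00752971]
hole [ 0.60707234 -0.00497724]
cop [ 0.60692885 -0.00655712]
```

View pics/m17.png

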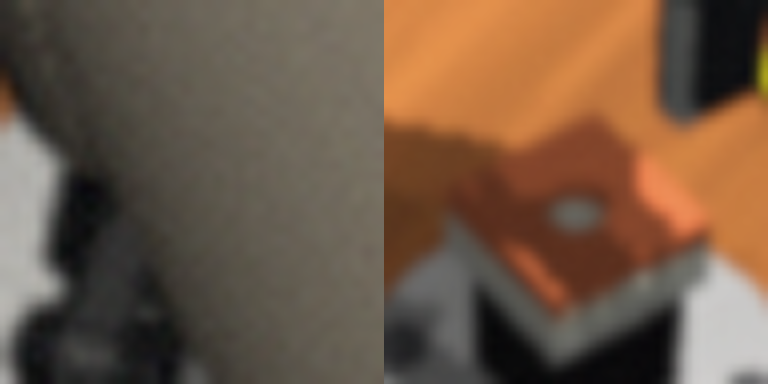

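```bash
python3 - <<'E'
from h import *
import pickle
c=pickle.load(open('pics/s16.pkl','rb'));im=cv2.imread('pics/s16.png')
f=lambda p:np.array([(p[0]-391)/4.875+240,p[1]/4.6+185])
b=[ray(c,f(p),.012)[:2] for p in((485,190),(572,287),(697,222))];ctr=(b[0]+b[2])/2;print('bolts',ctr)
print('hole',ray(c,f((592,119)),.071)[:2])
cop=[ray(c,f(p),.071)[:2] for p in((514,110),(602,66),(672,133))];print('cop',(cop[0]+cop[2])/2)
# draw predictions of column edges and plate outlines for centre ctr and +-
big=cv2.resize(im[185:260,240:320],None,fx=9,fy=8,interpolation=cv2.INTER_CUBIC)
a=np.radians(-20.4);e1=np.array([np.cos(a),np.sin(a)]);e2=np.array([-e1[1],e1[0]])
for hs,z,col in((.018,.05,(0,255,0)),(.018,.012,(0,255,0)),(.022,.071,(255,0,0)),(.022,.05,(255,255,0))):
    P=[proj(c,[*(ctr+i*hs*e1+j*hs*e2),z]) for i,j in((1,1),(1,-1),(-1,-1),(-1,1))]
    cv2.polylines(big,[np.int32([((p[0]-240+.5)*9,(p[1]-185+.5)*8) for p in P])],True,col,1)
cv2.imwrite('pics/ov.png',big)
E
```

```text
bolts [ 0.60455305 -0.00656314]
hole [ 0.60784676 -0.01206719]
cop [ 0.60868729 -0.01311752]
```

View pics/ov.png

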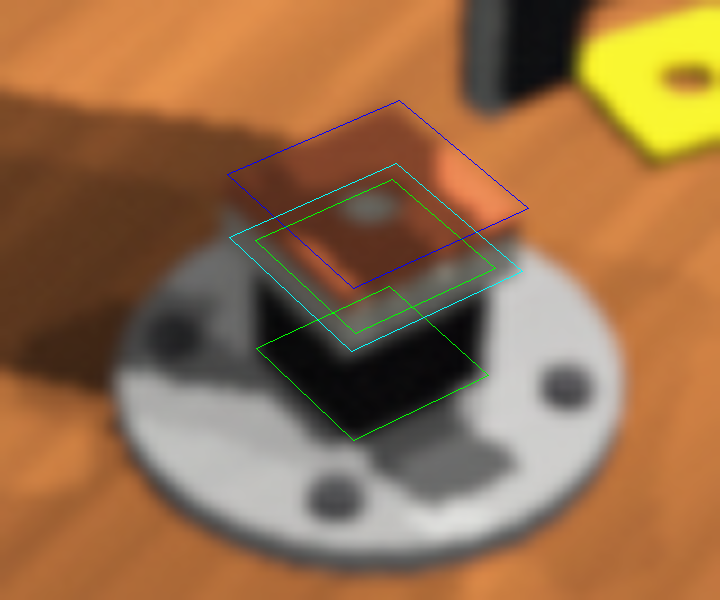

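The wrist check puts the copper within ~1.5 mm of the bolt-pattern centre. The scene view is too coarse and disagrees by a few mm, but it shows the alu and column outline even. Now the pin: the only orange head is at top (147,262) on the blue block. Measure it.

```bash
python3 - <<'E'
from h import *
import pickle
for f,bx in(('t5',(130,240,170,285)),('s5',(260,115,300,165)),('w7',(15,170,110,225))):
    im=cv2.imread(f'pics/{f}.png');c=pickle.load(open(f'pics/{f}.pkl','rb'))
    m=hsvmask(im,(4,150,90),(18,255,255));k=np.zeros_like(m);x0,y0,x1,y1=bx;k[y0:y1,x0:x1]=m[y0:y1,x0:x1]
    for g in comps(k,15):
        print(f,g,'z.065',ray(c,g[0],.065)[:2].round(4),'z.08',ray(c,g[0],.08)[:2].round(4))
t=cv2.imread('pics/t5.png');crop(t,120,235,60,60,6,'t5p.png')
w=cv2.imread('pics/w7.png');crop(w,10,140,120,95,5,'w7p.png')
plan([.456,.21,.2],-20.5)
E
```

```text
t5 ([134.0, 243.1], [130, 240, 14, 11, 72]) z.065 [0.4948 0.2362] z.08 [0.4929 0.2327]
t5 ([166.4, 241.4], [161, 240, 9, 6, 27]) z.065 [0.4948 0.1663] z.08 [0.4929 0.1638]
t5 ([146.8, 262.1], [142, 258, 10, 9, 74]) z.065 [0.4525 0.209 ] z.08 [0.4513 0.2059]
t5 ([131.5, 282.3], [130, 279, 6, 6, 19]) z.065 [0.4116 0.2418] z.08 [0.411  0.2382]
s5 ([279.8, 124.4], [260, 115, 40, 28, 760]) z.065 [0.4365 0.242 ] z.08 [0.4497 0.2216]
s5 ([297.4, 162.2], [294, 158, 6, 7, 21]) z.065 [0.5523 0.136 ] z.08 [0.5618 0.1189]
w7 ([46.2, 201.7], [32, 192, 31, 20, 379]) z.065 [0.4543 0.2134] z.08 [0.4645 0.2052]
t 22.3 pos [ 0.6005 -0.007   0.1182] yaw -20.4 q7 -0.67 F [ 0.7  0.7 -0.1] w 84.8
shift [-211.3 -152.9  -81.4] rot [0.07 0.15 0.1 ]
```

View pics/w7p.png

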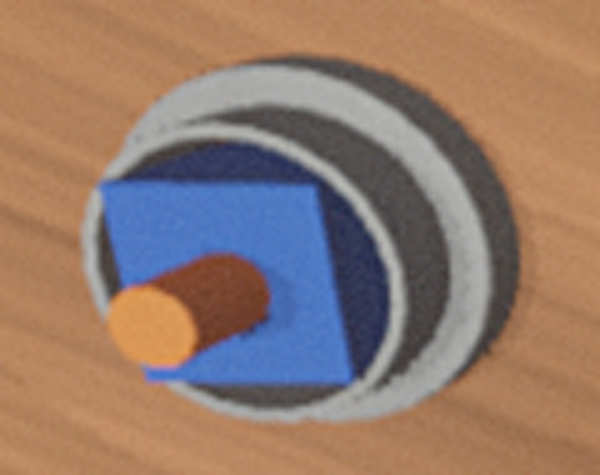

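The crop confirms the orange-headed pin on the blue block, at about (0.454, 0.210).

Emit:
apply_moves:
  increments:
    - [-10,-8,-30,0,0,0,-1]
    - [-35,-25,-30,0,0,0,-1]
    - [-45,-33,-15,0,0,0,-1]
    - [-45,-33,0,0,0,0,-1]
    - [-45,-32,0,0,0,0,-1]
    - [-25,-18,0,0,0,0,-1]
    - [-6,-4,0,0,0,0,-1]
    - [0,0,0,0,0,0,-1]

```text
t: 23.3
eef_pos: [0.4491, 0.2132, 0.1894]
tool_rot: [0.003, 0.984, -0.178, -0.007]
contact_force: [0.2, 0.8, -0.9]
gripper_width: 1.0
```

```bash
python3 - <<'E'
from h import *
c,im=shot('wrist','w18')
m=hsvmask(im,(4,140,60),(18,255,255));m[:120]=0;m[250:]=0;m[:,:190]=0;m[:,320:]=0
m=cv2.morphologyEx(m,cv2.MORPH_OPEN,np.ones((3,3),np.uint8))
for g in comps(m,100): print(g,ray(c,g[0],.065)[:2])
plan([.454,.21,.12],-20.5)
E
```

```text
([262.7, 187.5], [253, 175, 21, 26, 446]) [0.45595321 0.20985074]
t 23.35 pos [0.4493 0.2128 0.1893] yaw -20.6 q7 -1.1 F [0.2 0.5 0.6] w 85.0
shift [ 6.3  0.4 69.3] rot [ 0.47  0.77 -0.1 ]
```

View pics/w18.png

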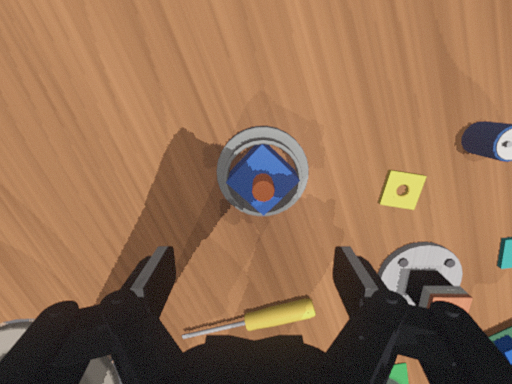

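Pin head seen at (263,188), which gives (0.456, 0.210).

Emit:
apply_moves:
  increments:
    - [4,0,15,0.5,0.8,0,-1]
    - [4,0,30,0,0,0,-1]
    - [0,0,20,0,0,0,-1]
    - [0,0,6,0,0,0,-1]
    - [0,0,0,0,0,0,-1]
    - [0,0,0,0,0,0,-1]
    - [0,0,0,0,0,0,-1]
    - [0,0,0,0,0,0,-1]

```text
t: 24.35
eef_pos: [0.4637, 0.2022, 0.1175]
tool_rot: [0.0, 0.983, -0.186, 0.003]
contact_force: [-0.1, -0.2, -0.2]
gripper_width: 0.997
```

```bash
python3 - <<'E'
from h import *
c,im=shot('wrist','w19')
m=hsvmask(im,(2,140,50),(18,255,255));m[:120]=0;m[300:]=0;m[:,:190]=0;m[:,320:]=0
m=cv2.morphologyEx(m,cv2.MORPH_OPEN,np.ones((3,3),np.uint8))
for g in comps(m,100):
    print(g,ray(c,g[0],.065)[:2]); p=ray(c,g[0],.065); plan([*p[:2],.056],-20.5)
crop(im,170,110,180,200,3,'w19s.png')
E
```

```text
([239.6, 211.3], [225, 192, 29, 38, 894]) [0.45541644 0.20947475]
t 24.4 pos [0.4637 0.2022 0.1174] yaw -21.43 q7 -1.17 F [ 0.   0.2 -0.7] w 85.2
shift [-10.7  -3.7  61.4] rot [-0.03 -0.29 -0.93]
```

View pics/w19s.png

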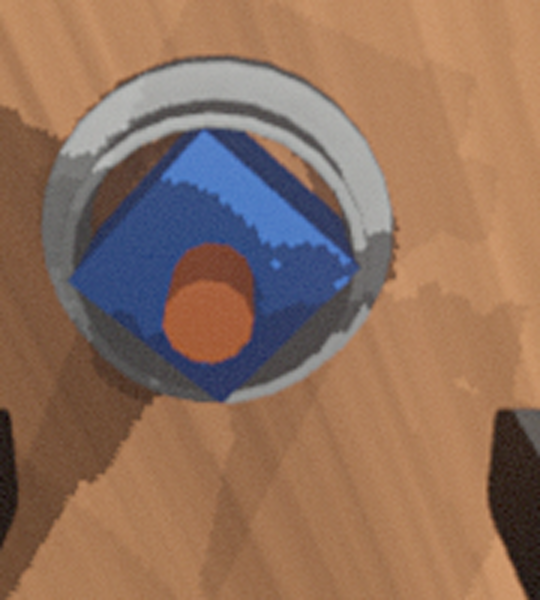

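Emit:
apply_moves:
  increments:
    - [-6,-2,0,0,0,0,-1]
    - [-4.7,-1.7,5,0,0,0,-1]
    - [0,0,10,0,0,0,-1]
    - [0,0,10,0,0,0,-1]
    - [0,0,0,0,0,0,-1]
    - [0,0,0,0,0,0,-1]
    - [0,0,0,0,0,0,-1]
    - [0,0,0,0,0,0,-1]

```text
t: 25.4
eef_pos: [0.4543, 0.2103, 0.0905]
tool_rot: [0.0, 0.983, -0.186, 0.002]
contact_force: [-0.4, -0.3, -0.8]
gripper_width: 1.001
```

```bash
python3 - <<'E'
from h import *
c,im=shot('wrist','w20')
m=hsvmask(im,(2,140,50),(18,255,255));m[:120]=0;m[330:]=0;m[:,:190]=0;m[:,320:]=0
m=cv2.morphologyEx(m,cv2.MORPH_OPEN,np.ones((3,3),np.uint8))
for g in comps(m,300):
    print(g,ray(c,g[0],.065)[:2]); p=ray(c,g[0],.065); plan([*p[:2],.056],-20.5)
crop(im,140,130,230,190,3,'w20s.png')
E
```

```text
([255.5, 232.5], [240, 209, 33, 46, 1198]) [0.4554511  0.20909127]
t 25.45 pos [0.4544 0.2103 0.0905] yaw -21.39 q7 -1.22 F [ 1.  -0.1 -0. ] w 84.9
shift [ 1.3  0.7 34.5] rot [-0.02 -0.27 -0.89]
```

View pics/w20s.png

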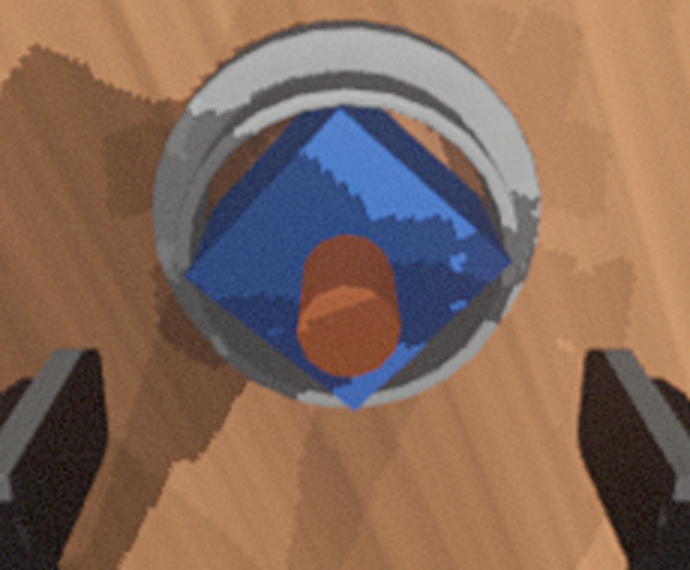

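Emit:
apply_moves:
  increments:
    - [1,0.7,15,0,0,0,-1]
    - [0,0,13,0,0,0,-1]
    - [0,0,5,0,0,0,-1]
    - [0,0,0,0,0,0,0.2]
    - [0,0,0,0,0,0,0.5]
    - [0,0,0,0,0,0,0.8]
    - [0,0,0,0,0,0,0.8]
    - [0,0,0,0,0,0,0.8]

```text
t: 26.45
eef_pos: [0.4553, 0.2091, 0.0553]
tool_rot: [0.0, 0.983, -0.186, 0.002]
contact_force: [-0.4, -0.4, -0.5]
gripper_width: 0.249
```

```bash
python3 - <<'E'
from h import *
plan([.456,.21,.18],-20.5)
c,im=shot('wrist','w21')
crop(im,140,150,230,190,3,'w21s.png')
E
```

```text
t 26.45 pos [0.4553 0.2091 0.0553] yaw -21.39 q7 -1.26 F [-0.4 -0.4 -0.5] w 21.2
shift [   0.9   -1.1 -124.7] rot [-0.03 -0.28 -0.89]
```

View pics/w21s.png

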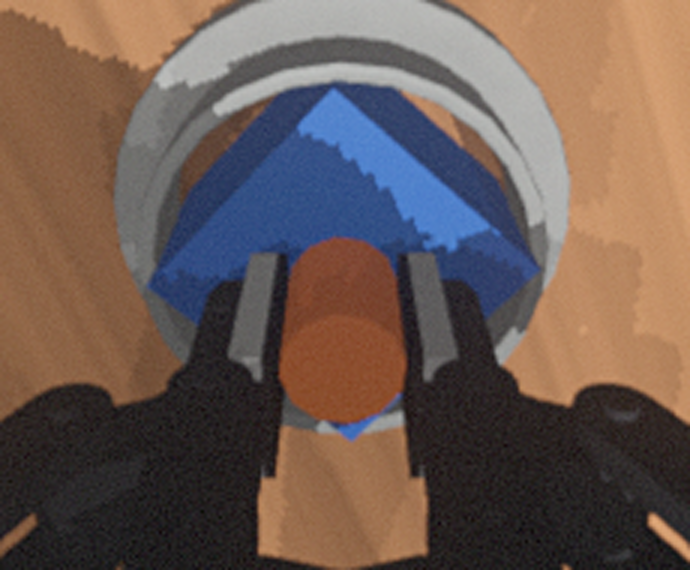

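Pin is centred in the jaws (21 mm opening). Lift clear and carry.

Emit:
apply_moves:
  increments:
    - [0,0,-10,0,0,0,0.8]
    - [0,0,-25,0,0,0,0.8]
    - [0,0,-40,0,0,0,0.8]
    - [0,0,-40,0,0,0,0.8]
    - [10,7,-10,0,0,0,0.8]
    - [30,20,0,0,0,0,0.8]
    - [40,27,0,0,0,0,0.8]
    - [40,27,0,0,0,0,0.8]
  grip_force: 45

```text
t: 27.5
eef_pos: [0.5376, 0.0897, 0.1872]
tool_rot: [-0.0, 0.983, -0.181, 0.003]
contact_force: [0.1, 0.6, -0.0]
gripper_width: 0.245
```

Emit:
apply_moves:
  increments:
    - [40,27,0,0,0,0,0.8]
    - [30,20,0,0,0,0,0.8]
    - [18,12,0,0,0,0,0.8]
    - [6,4,0,0,0,0,0.8]
    - [0,0,0,0,0,0,0.8]
    - [0,0,0,0,0,0,0.8]
    - [0,0,0,0,0,0,0.8]
    - [0,0,0,0,0,0,0.8]

```text
t: 28.5
eef_pos: [0.6024, -0.0078, 0.1849]
tool_rot: [0.0, 0.983, -0.182, -0.0]
contact_force: [1.2, -0.2, 0.5]
gripper_width: 0.237
```

```bash
python3 - <<'E'
from h import *
plan([.606,-.0078,.14],-20.5)
c,im=shot('wrist','w22');s,si=shot('scene','s22')
E
```

```text
t 28.5 pos [ 0.6024 -0.0078  0.1849] yaw -20.93 q7 -0.64 F [ 1.2 -0.2  0.5] w 20.2
shift [ 3.3 -1.3 44.9] rot [ 0.04  0.   -0.43]
```

View pics/w22.png

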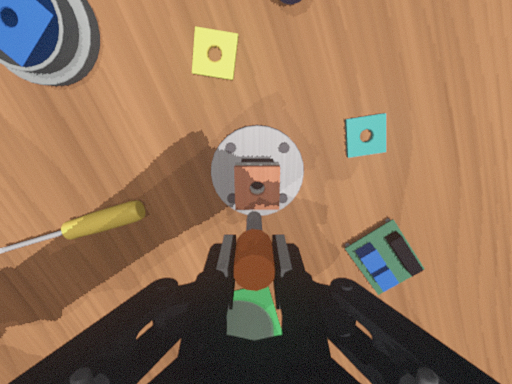

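View pics/s22.png

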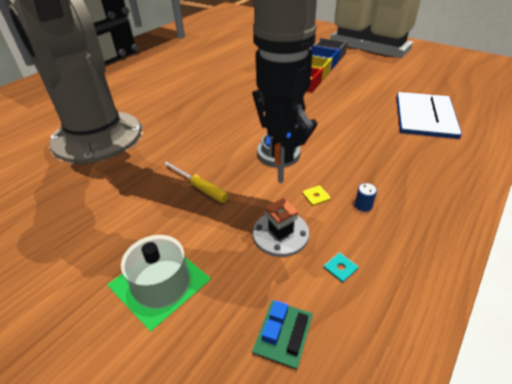

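The pin hangs in the jaws (tip at wrist (253,214)). The copper hole at (257,187) shows the dark stand hole through it. The lid stands on the mat.

Emit:
apply_moves:
  increments:
    - [3.3,-1.3,15,0,0,0,0.8]
    - [0,0,18,0,0,0,0.8]
    - [0,0,8,0,0,0,0.8]
    - [0,0,2,0,0,0,0.8]
    - [0,0,0,0,0,0,0.8]
    - [0,0,0,0,0,0,0.8]
    - [0,0,0,0,0,0,0.8]
    - [0,0,0,0,0,0,0.8]

```text
t: 29.6
eef_pos: [0.6063, -0.0081, 0.1386]
tool_rot: [0.0, 0.983, -0.182, -0.0]
contact_force: [-0.0, -0.6, -1.2]
gripper_width: 0.241
```

```bash
python3 - <<'E'
from h import *
plan([.606,-.0078,.12],-20.5)
o=bot.get_obs();q=o['tool_rot'];r=R.from_quat([q[1],q[2],q[3],q[0]])
c,im=shot('wrist','w23');s,si=shot('scene','s23')
print('pred tip px',proj(c,o['eef_pos']+r.apply([0,0,.0513])),'hole plane px under axis',proj(c,[*o['eef_pos'][:2],.071]))
a=cv2.resize(im[130:260,190:320],None,fx=3,fy=3,interpolation=cv2.INTER_CUBIC)
b=cv2.resize(si[175:240,250:315],(390,390),interpolation=cv2.INTER_CUBIC)
cv2.imwrite('pics/m23.png',np.hstack([a,b]))
E
```

```text
t 29.6 pos [ 0.6063 -0.0081  0.1386] yaw -20.97 q7 -0.67 F [-0.  -0.6 -1.2] w 20.5
shift [-0.4 -0.2 18.6] rot [ 0.05  0.02 -0.47]
pred tip px [253.53467492 216.31769785] hole plane px under axis [253.56885945 208.37266809]
```

View pics/m23.png

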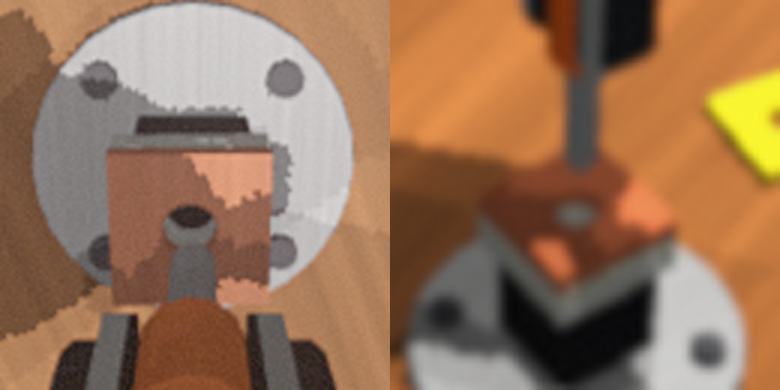

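The tip and the hole share the same ~2 px bias from the predictions, so relative misalignment is under 1 mm. Descend into the plates.

Emit:
apply_moves:
  increments:
    - [0,-0.5,8,0,0,0,0.8]
    - [0,0,8,0,0,0,0.8]
    - [0,0,5,0,0,0,0.8]
    - [0,0,5,0,0,0,0.8]
    - [0,0,3,0,0,0,0.8]
    - [0,0,0,0,0,0,0.8]
    - [0,0,0,0,0,0,0.8]
    - [0,0,0,0,0,0,0.8]

```text
t: 30.7
eef_pos: [0.6062, -0.0077, 0.1071]
tool_rot: [0.0, 0.983, -0.182, -0.001]
contact_force: [0.5, 0.0, -0.7]
gripper_width: 0.238
```

```bash
python3 - <<'E'
from h import *
plan([.606,-.0078,.077],-20.5)
c,im=shot('wrist','w24');s,si=shot('scene','s24')
a=cv2.resize(im[130:260,190:320],None,fx=3,fy=3,interpolation=cv2.INTER_CUBIC)
b=cv2.resize(si[175:240,250:315],(390,390),interpolation=cv2.INTER_CUBIC)
cv2.imwrite('pics/m24.png',np.hstack([a,b]))
E
```

```text
t 30.7 pos [ 0.6062 -0.0077  0.1071] yaw -20.96 q7 -0.69 F [ 0.5  0.  -0.7] w 20.2
shift [-0.1  0.2 30.1] rot [ 0.06  0.05 -0.46]
```

View pics/m24.png

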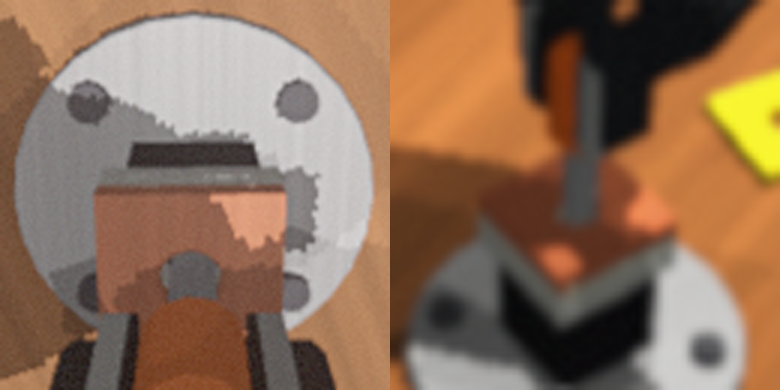

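Pin is in the hole (tip near z 0.056) with no contact force. Continue.

Emit:
apply_moves:
  increments:
    - [0,0,5,0,0,0,0.8]
    - [0,0,5,0,0,0,0.8]
    - [0,0,5,0,0,0,0.8]
    - [0,0,5,0,0,0,0.8]
    - [0,0,4,0,0,0,0.8]
    - [0,0,2,0,0,0,0.8]
    - [0,0,0,0,0,0,0.8]
    - [0,0,0,0,0,0,0.8]

```text
t: 31.8
eef_pos: [0.6061, -0.0077, 0.079]
tool_rot: [0.0, 0.983, -0.182, -0.001]
contact_force: [0.5, 0.2, -1.4]
gripper_width: 0.235
```

Emit:
apply_moves:
  increments:
    - [0,0,1,0,0,0,0.8]
    - [0,0,1,0,0,0,0.8]
    - [0,0,0.7,0,0,0,0.8]
    - [0,0,0,0,0,0,0.8]
    - [0,0,0,0,0,0,0.4]
    - [0,0,0,0,0,0,-0.2]
    - [0,0,0,0,0,0,-1]
    - [0,0,0,0,0,0,-1]

```text
t: 32.8
eef_pos: [0.6067, -0.0077, 0.0769]
tool_rot: [0.0, 0.983, -0.182, -0.0]
contact_force: [1.0, -0.0, -0.1]
gripper_width: 0.922
```

```bash
python3 - <<'E'
from h import *
plan([.606,-.0078,.15],-20.5)
c,im=shot('wrist','w25')
crop(im,140,110,230,190,3,'w25s.png')
E
```

```text
t 32.8 pos [ 0.6067 -0.0077  0.0769] yaw -20.97 q7 -0.71 F [ 1.  -0.  -0.1] w 78.3
shift [ -0.6   0.4 -73.1] rot [ 0.04 -0.   -0.47]
```

View pics/w25s.png

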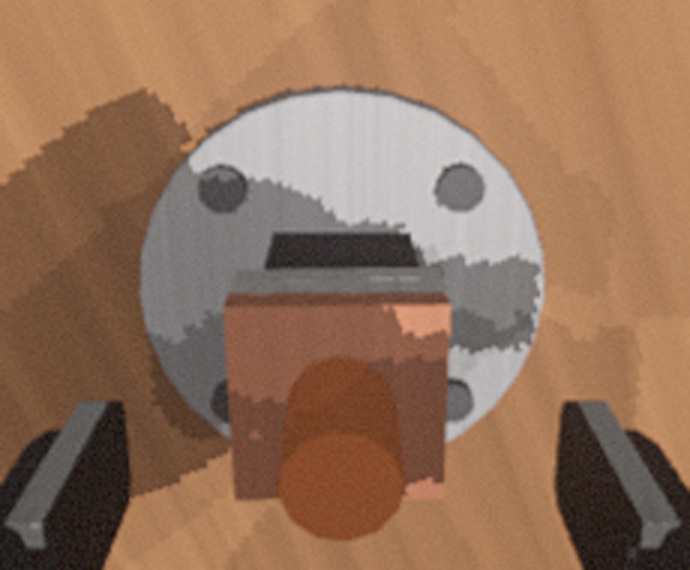

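Head rests on the copper and the plates are still flush. Retreat straight up and away from the view, then check.

Emit:
apply_moves:
  increments:
    - [0,0,-15,0,0,0,-1]
    - [0,0,-30,0,0,0,-1]
    - [0,0,-40,0,0,0,-1]
    - [0,0,-40,0,0,0,-1]
    - [-25,-10,-15,0,0,0,-1]
    - [-45,-15,0,0,0,0,-1]
    - [-20,-8,0,0,0,0,-1]
    - [0,0,0,0,0,0,-1]

```text
t: 33.85
eef_pos: [0.5346, 0.0573, 0.2291]
tool_rot: [-0.001, 0.983, -0.182, 0.004]
contact_force: [0.4, -0.2, 1.4]
gripper_width: 0.997
```

```bash
python3 - <<'E'
from h import *
plan([.606,-.0078,.15],-20.5)
c,im=shot('wrist','w26');s,si=shot('scene','s26');t,ti=shot('top','t26')
g=comps(hsvmask(ti,(2,150,80),(16,255,255))[160:225,210:285],10)
b=cv2.resize(si[170:265,235:330],(420,420),interpolation=cv2.INTER_CUBIC)
p=proj(c,[.606,-.0078,.07]).astype(int);print(p)
x=max(0,p[0]-60);y=max(0,p[1]-60)
a=cv2.resize(im[y:y+110,x:x+100],(380,420),interpolation=cv2.INTER_CUBIC)
cv2.imwrite('pics/m26.png',np.hstack([a,b]))
E
```

```text
t 33.85 pos [0.5346 0.0573 0.2291] yaw -20.99 q7 -0.74 F [ 0.4 -0.2  1.4] w 84.7
shift [89.4 35.4 79.7] rot [-0.15 -0.42 -0.49]
[328 207]
```

View pics/m26.png

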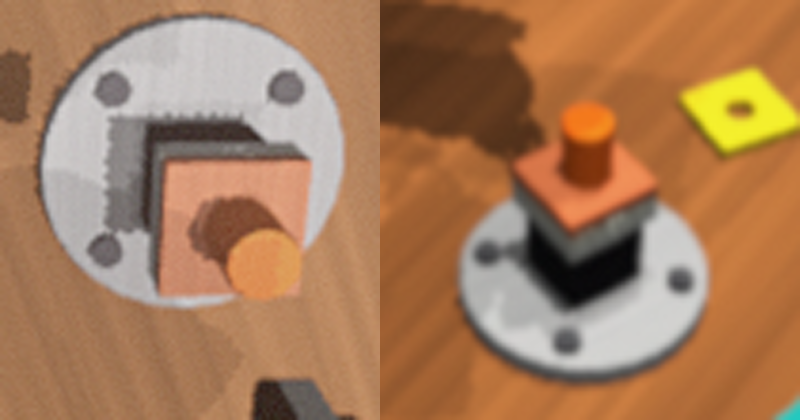

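View pics/s26.png

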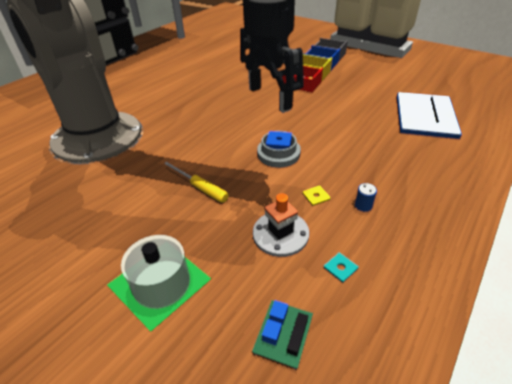

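The pin is upright with its head on the copper. With 2 mm of radial play in each hole, the plates can be at most 4 mm off. Lid, capacitor, board and screwdriver are in place, and the arm is clear. Handing in.

```bash
python3 -c "
from station import bot
print(bot.hand_in()); print(bot.get_obs()['t'])"
```

```text
the job is handed in; nothing more can be done
None
the job is handed in; nothing more can be done
```

The job is done and handed in at about 34 s; no verdict is reported.

**What I did:** I lifted the lid off by its knob and stood it on the mat. I lined up the three plates with two jaw squeezes at right angles along the column's sides. On the second squeeze the arm gave way about 3.5 mm, so I shifted the clamped plates back. I then took the pin from the pot and lowered it through the plates with no notable contact force, until its head rested on the copper plate.

**What the last checks showed:**
- **Lid:** it stands upright on the mat, with the knob about 7 mm from the mat's centre.
- **Pin and plates:** the pin is upright with its head on the copper, and the plates are flush in their original order. The pin has 2 mm of play in each hole, so the plates cannot be more than about 4 mm off and the pin's foot about 2 mm.
- **Bystanders and robot:** the capacitor, board and screwdriver look unmoved, and the arm is clear of everything.

**Where checks disagreed:** before the pin went in, the wrist camera put the copper plate 1–3 mm from the stand's centre. The coarser scene camera suggested several millimetres in another direction. I trusted the wrist camera, and the pin then seated fully.

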